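Change over the modules on a vacuum test fixture

TASK

Change over the power modules on the vacuum hold-down fixture: turn the vacuum valve's handle fully to its closed stop, move the tested modules from the fixture into the white out-tray, standing upright and flat on its floor, and seat every untested module from the mat on a nest of its own, any nest, down over both pegs and flat on the plate. Only when all are in place, turn the valve fully back to its open stop. Leave the multimeter, the wire spool and the screwdriver where they are.

Things in the scene. Friction and masses are not known exactly. Their poses are not given: they have to be found in the camera images.
- fresh1_mid (a point): Untested power module, bare metal: base plate 110 (x) x 60 (y) x 8 mm, case 60 (x) x 34 (y) x 45 mm upright on its middle, 53 mm high in all, 0.2 to 0.45 kg. Point: its centre, 26.5 mm above its underside. Each end of the plate has a central U slot, 12 mm wide, 18 mm deep, open outwards. A half turn makes no difference; all modules look alike. It starts on the mat; absent (None) in some runs.
- fresh2_mid (a point): Untested power module, bare metal: base plate 110 (x) x 60 (y) x 8 mm, case 60 (x) x 34 (y) x 45 mm upright on its middle, 53 mm high in all, 0.2 to 0.45 kg. Point: its centre, 26.5 mm above its underside. Each end of the plate has a central U slot, 12 mm wide, 18 mm deep, open outwards. A half turn makes no difference; all modules look alike. It starts on the mat; absent (None) in some runs.
- fresh3_mid (a point): Untested power module, bare metal: base plate 110 (x) x 60 (y) x 8 mm, case 60 (x) x 34 (y) x 45 mm upright on its middle, 53 mm high in all, 0.2 to 0.45 kg. Point: its centre, 26.5 mm above its underside. Each end of the plate has a central U slot, 12 mm wide, 18 mm deep, open outwards. A half turn makes no difference; all modules look alike. It starts on the mat; absent (None) in some runs.
- tested1_mid (a point): Tested power module, bare metal: base plate 110 (x) x 60 (y) x 8 mm, case 60 (x) x 34 (y) x 45 mm upright on its middle, 53 mm high in all, 0.2 to 0.45 kg. Point: its centre, 26.5 mm above its underside. Each end of the plate has a central U slot, 12 mm wide, 18 mm deep, open outwards. A half turn makes no difference; all modules look alike. It starts on nest 1; absent (None) in some runs.
- tested2_mid (a point): Tested power module, bare metal: base plate 110 (x) x 60 (y) x 8 mm, case 60 (x) x 34 (y) x 45 mm upright on its middle, 53 mm high in all, 0.2 to 0.45 kg. Point: its centre, 26.5 mm above its underside. Each end of the plate has a central U slot, 12 mm wide, 18 mm deep, open outwards. A half turn makes no difference; all modules look alike. It starts on nest 2; absent (None) in some runs.
- tested3_mid (a point): Tested power module, bare metal: base plate 110 (x) x 60 (y) x 8 mm, case 60 (x) x 34 (y) x 45 mm upright on its middle, 53 mm high in all, 0.2 to 0.45 kg. Point: its centre, 26.5 mm above its underside. Each end of the plate has a central U slot, 12 mm wide, 18 mm deep, open outwards. A half turn makes no difference; all modules look alike. It starts on nest 3; absent (None) in some runs.
- nest1 (a point): Nest of the fixture, a fixed plate 150 x 330 x 20 mm with 3 nests in a row, 105 mm apart along y. Point: where a seated module's centre lies, 26.5 mm above the plate. Two steel pegs (8 mm thick, 18 mm tall, top 5 mm tapered) stand at x = -43 and +43 mm; a seated module has a peg in each end slot with 2 mm play and lies flat on the plate
- nest2 (a point): Nest of the fixture, a fixed plate 150 x 330 x 20 mm with 3 nests in a row, 105 mm apart along y. Point: where a seated module's centre lies, 26.5 mm above the plate. Two steel pegs (8 mm thick, 18 mm tall, top 5 mm tapered) stand at x = -43 and +43 mm; a seated module has a peg in each end slot with 2 mm play and lies flat on the plate
- nest3 (a point): Nest of the fixture, a fixed plate 150 x 330 x 20 mm with 3 nests in a row, 105 mm apart along y. Point: where a seated module's centre lies, 26.5 mm above the plate. Two steel pegs (8 mm thick, 18 mm tall, top 5 mm tapered) stand at x = -43 and +43 mm; a seated module has a peg in each end slot with 2 mm play and lies flat on the plate
- tray_in (a point): Centre of the inner floor of the fixed white out-tray, inside 150 (x) x 240 (y) mm, walls 26 mm high from the bench, floor 5 mm above the bench; two modules fit side by side along y, each with its length along x. Tray and mat change sides from start to start
- mat: Fixed flat blue mat 150 (x) x 310 (y) x 4 mm, origin at the centre of its underside; the untested modules start on it in a row along y
- valve_pivot (a point): Centre of the pivot of the vacuum ball valve (fixed brass body on a steel foot 110 x 60 mm, top of the brass 68 mm above the bench), at the handle's height, 98 mm above the bench. Valve's x axis: along its pipe
- handle_grip (a point): Centre of the handle's yellow grip, 71 mm out from the vertical pivot axis; the grip is 58 mm long along the handle's y axis (away from the pivot, 42 to 100 mm from it), 20 mm wide, 18 mm high. Beneath it is free space
- handle (a joint): Angle of the valve handle: 0 = closed stop (handle across the pipe, pointing along the valve's +y), 1.571 = open stop (handle in line with the pipe, along the valve's +x); growing angle turns clockwise seen from above. Stiff: about 0.25 N m of friction, stays where left
- multimeter: Handheld multimeter 150 x 75 x 30 mm lying on the bench; origin under its centre. Bystander, leave alone
- spool: Copper wire spool with grey flanges, 60 mm across, 50 mm high, upright; origin under its centre. Bystander, leave alone
- driver: Screwdriver 190 mm long lying on the bench; origin at its underside. Bystander, leave alone

How it is judged (in metres and radians):
On the way, in this order (a step that is already met when the one before it is completed fails the run):
1. the valve is turned to its closed stop (value of joint handle below 0.13 rad), for 0.2 s.
2. with the valve closed, every tested module is in the tray and every untested one is seated on a nest (((distance between fresh1_mid and nest1 below 0.006 m and angle between the x axis of fresh1_mid and the x axis of nest1, either way round below 0.12 rad and angle between fresh1_mid's own z axis and vertical below 0.08 rad) or (distance between fresh1_mid and nest2 below 0.006 m and angle between the x axis of fresh1_mid and the x axis of nest2, either way round below 0.12 rad and angle between fresh1_mid's own z axis and vertical below 0.08 rad) or (distance between fresh1_mid and nest3 below 0.006 m and angle between the x axis of fresh1_mid and the x axis of nest3, either way round below 0.12 rad and angle between fresh1_mid's own z axis and vertical below 0.08 rad)) and ((distance between fresh2_mid and nest1 below 0.006 m and angle between the x axis of fresh2_mid and the x axis of nest1, either way round below 0.12 rad and angle between fresh2_mid's own z axis and vertical below 0.08 rad) or (distance between fresh2_mid and nest2 below 0.006 m and angle between the x axis of fresh2_mid and the x axis of nest2, either way round below 0.12 rad and angle between fresh2_mid's own z axis and vertical below 0.08 rad) or (distance between fresh2_mid and nest3 below 0.006 m and angle between the x axis of fresh2_mid and the x axis of nest3, either way round below 0.12 rad and angle between fresh2_mid's own z axis and vertical below 0.08 rad)) and ((distance between fresh3_mid and nest1 below 0.006 m and angle between the x axis of fresh3_mid and the x axis of nest1, either way round below 0.12 rad and angle between fresh3_mid's own z axis and vertical below 0.08 rad) or (distance between fresh3_mid and nest2 below 0.006 m and angle between the x axis of fresh3_mid and the x axis of nest2, either way round below 0.12 rad and angle between fresh3_mid's own z axis and vertical below 0.08 rad) or (distance between fresh3_mid and nest3 below 0.006 m and angle between the x axis of fresh3_mid and the x axis of nest3, either way round below 0.12 rad and angle between fresh3_mid's own z axis and vertical below 0.08 rad)) and x of tested1_mid in the frame of tray_in between -0.05 and 0.05 m and y of tested1_mid in the frame of tray_in between -0.1 and 0.1 m and z of each of tested1_mid, tested2_mid, tested3_mid in the frame of tray_in below 0.034 m and angle between each of tested1_mid, tested2_mid, tested3_mid's own z axis and vertical below 0.1 rad and x of tested2_mid in the frame of tray_in between -0.05 and 0.05 m and y of tested2_mid in the frame of tray_in between -0.1 and 0.1 m and x of tested3_mid in the frame of tray_in between -0.05 and 0.05 m and y of tested3_mid in the frame of tray_in between -0.1 and 0.1 m and value of joint handle below 0.2 rad), for 0.2 s.
3. the valve is turned to its open stop (value of joint handle above 1.44 rad), for 0.2 s.
At the end, for the whole second after the job is handed in: Handle within 0.13 rad of its open stop; each untested module on a nest (centre within 6 mm of the nest point, 0.12 rad of the peg line, tilt under 0.08); each tested one on the tray floor (tilt under 0.1, centre within 50 mm in x and 100 mm in y of the tray's); all at rest (((distance between fresh1_mid and nest1 below 0.006 m and angle between the x axis of fresh1_mid and the x axis of nest1, either way round below 0.12 rad and angle between fresh1_mid's own z axis and vertical below 0.08 rad) or (distance between fresh1_mid and nest2 below 0.006 m and angle between the x axis of fresh1_mid and the x axis of nest2, either way round below 0.12 rad and angle between fresh1_mid's own z axis and vertical below 0.08 rad) or (distance between fresh1_mid and nest3 below 0.006 m and angle between the x axis of fresh1_mid and the x axis of nest3, either way round below 0.12 rad and angle between fresh1_mid's own z axis and vertical below 0.08 rad)) and ((distance between fresh2_mid and nest1 below 0.006 m and angle between the x axis of fresh2_mid and the x axis of nest1, either way round below 0.12 rad and angle between fresh2_mid's own z axis and vertical below 0.08 rad) or (distance between fresh2_mid and nest2 below 0.006 m and angle between the x axis of fresh2_mid and the x axis of nest2, either way round below 0.12 rad and angle between fresh2_mid's own z axis and vertical below 0.08 rad) or (distance between fresh2_mid and nest3 below 0.006 m and angle between the x axis of fresh2_mid and the x axis of nest3, either way round below 0.12 rad and angle between fresh2_mid's own z axis and vertical below 0.08 rad)) and ((distance between fresh3_mid and nest1 below 0.006 m and angle between the x axis of fresh3_mid and the x axis of nest1, either way round below 0.12 rad and angle between fresh3_mid's own z axis and vertical below 0.08 rad) or (distance between fresh3_mid and nest2 below 0.006 m and angle between the x axis of fresh3_mid and the x axis of nest2, either way round below 0.12 rad and angle between fresh3_mid's own z axis and vertical below 0.08 rad) or (distance between fresh3_mid and nest3 below 0.006 m and angle between the x axis of fresh3_mid and the x axis of nest3, either way round below 0.12 rad and angle between fresh3_mid's own z axis and vertical below 0.08 rad)) and x of tested1_mid in the frame of tray_in between -0.05 and 0.05 m and y of tested1_mid in the frame of tray_in between -0.1 and 0.1 m and z of each of tested1_mid, tested2_mid, tested3_mid in the frame of tray_in below 0.034 m and angle between each of tested1_mid, tested2_mid, tested3_mid's own z axis and vertical below 0.1 rad and x of tested2_mid in the frame of tray_in between -0.05 and 0.05 m and y of tested2_mid in the frame of tray_in between -0.1 and 0.1 m and x of tested3_mid in the frame of tray_in between -0.05 and 0.05 m and y of tested3_mid in the frame of tray_in between -0.1 and 0.1 m and value of joint handle above 1.44 rad and linear speed of each of fresh1, fresh2, fresh3, tested1, tested2, tested3 below 0.02 m/s); the robot touches nothing.
It fails at once if the multimeter is moved more than 30 mm (distance of multimeter from where it was at the start of the episode above 0.03 m).
It fails at once if the spool is moved more than 30 mm (distance of spool from where it was at the start of the episode above 0.03 m).
It fails at once if the driver is moved more than 30 mm (distance of driver from where it was at the start of the episode above 0.03 m).
Of fresh1, fresh2, fresh3 only 2 to 3 are there at a start; the rules pass over those that are not, and their reading is None.
Of tested1, tested2, tested3 only 2 to 2 are there at a start; the rules pass over those that are not, and their reading is None.
At some moment in a run one of fresh1, fresh2, fresh3 may be knocked a few centimetres aside while the robot is not near it.
It also fails if it takes over 210 s, if anything falls off the work surface, if the arm or the gripper's body presses on something with over 40 N, if the wrist force passes 120 N, or if a joint passes its speed limit or range.

ROBOT

A 6-joint arm with a two-finger parallel gripper is mounted at the origin on the work surface. World frame = base frame: x ahead of the robot, y to its left, z up, the work surface at z = 0. Lengths are in m, angles in degrees, forces in N, time in s.
With the tool pointing down it reaches from about 0.3 to 0.75 m from the base axis. Payload 8.5 kg.
Tool frame: the origin (TCP) lies between the finger pads; the fingertips stand 17 mm ahead of it and the grasp point (between the pads) lies 2 mm behind it (env.tip_reach is the distance from the TCP to the fingertips, in m); z points along the fingers, y is the line along which they close (so a half turn about z gives the same grasp; the last joint's range is limited). The gripper opens to 85 mm and grips with 20 to 120 N. Pads are 22 mm wide; open, the fingers measure 114 mm over their backs; the gripper's body (76 mm by 85 mm) begins 54 mm behind the grasp point. The pads swing forward as they close: fully open they stand 13 mm farther back than shut.
Start: joints at [-75.476, 21.807, 74.336, -0, 83.858, -12.336], TCP at [0.248, -0.491, 0.225] pointing down, gripper open.
Joint ranges: [-178.18, 178.18], [-50.72, 133.34], [12.68, 142.11], [-81.47, 261.47], [9.98, 163.14], [-165.26, 165.26]. Speed limits (degrees/s): [136.94, 136.94, 180, 180, 180, 180].

INTERFACE

Orientations are given as a 3x3 rotation matrix whose columns are the frame's x, y, z axes.
In Python, from rig import env, viewer gives the robot as it stands.
- The arm moves only by the tool move_arm, never from a script. Its argument "motion" is a list of rows, each a list of 2 entries, a list of its own where there are three numbers: the shift along the tool's x, y, z normalised to -1 to 1, where 1 is 50 mm, then the turn, a rotation vector about the tool's x, y, z normalised to -1 to 1, where 1 is 8 degrees. A call has 1 to 20 rows; each row shifts and turns the commanded pose from where the row before left it, along the tool's axes as they then stand; what a row does not reach is not made up. A row lasts 1/10 s, in which the tool goes at most 50 mm and 8.59 degrees, less where a joint would pass 70% of its speed; a pose out of reach is approached as far as the arm can. A call with a number of a shift or a turn outside -1 to 1 is refused whole. A call with a gripper value outside its range is refused whole. "claw" is the closure, from 0 (fully open) to 1 (shut), set as the call begins (left out, the last holds). The fingers move at their own pace and stop on an object; "force" is the grip in N (left out, the last holds). Time passes only in rows, so rows that do not move let the fingers close. It gives the time, the measured TCP pose, the force, the opening and the grip force at its end, in the units of the state.
- env.observe(): the state, without advancing time (a new reading comes with each control period).
- viewer.get_image(name): name is "side" or "top" or "wrist"; returns a dict with "frame" (420x560x3 uint8, red, green, blue), "depth" (420x560 float32, m along the optical axis (not along the pixel's ray), 0 where there is no reading), "fx", "fy", "cx", "cy" (pixels), "eye" and "attitude" of the camera in the world; the wrist camera has in their place "T_tool_cam" (4x4, takes a point from camera to tool coordinates, whose origin is the TCP and whose axes are the flange's). Camera axes: x right, y up, looking along -z (the intrinsics and any distortion apply to the point x, -y, -z); pixel columns grow to the right and rows downward; lengths in m; the calibration is good to about 2 mm. The wrist camera is an equidistant fisheye: a pixel r from the principal point sees the ray r / f radians off the axis. A picture is of the moment at which its call begins: read the wrist's pose just before it.
- env.close_job(): hands the job in; it is judged then, once.
The state is a dict: "time_s": time; "q": joint angles; "qvel": joint speeds; "joint_efforts": joint torques, N m; "position": TCP position; "tool_rot": TCP orientation; "ft_force": force on the tool from outside, world axes, zero at the start; "wrist_torque": the same for the moment, N m; "grip_width": finger opening in m; "gripper_force": force on a finger pad.
Only numpy, scipy, OpenCV 4.12 (cv2) and the standard library are available. Lean on these libraries where they do the work, as an engineer would, in place of code of your own. Each camera call takes 0.05 s, during which the arm holds its last target. There are 200 camera calls.

## Working session

There is one attempt and no reset: what is moved stays moved. The work goes in short steps, Python scripts to look and compute and a tool call to move; the robot and the scene stay as the last step left them, time stands still between calls to the robot, and variables do not carry over. Pictures are saved under pics/ and viewed, at most 14 in all, crops included, and the job is handed in when it is done.

Besides the shell and the picture viewer there is one more tool, called as name(argument=value, ...), one argument or row to a line, values as JSON. move_arm: Moves the arm, as the interface text tells. Scaled input: -1 to 1 covers 50 mm each way for a shift and 8 degrees each way for a turn. Its arguments: {"type":"object","properties":{"motion":{"type":"array","items":{"type":"array"}},"claw":{"type":"number"},"force":{"type":"number"}},"required":["motion"]}

```bash
mkdir -p pics; ls; cat > h.py <<'E'
import numpy as np, cv2
from rig import env, viewer
def world(im):
    d=im["depth"]; v,u=np.mgrid[:d.shape[0],:d.shape[1]]
    p=np.stack([(u-im["cx"])/im["fx"]*d,-(v-im["cy"])/im["fy"]*d,-d],-1)
    return p@np.array(im["attitude"]).T+np.array(im["eye"])
def save(im,n): cv2.imwrite("pics/"+n+".png",im["frame"][:,:,::-1])
E
python3 - <<'E'
from h import *
s=env.observe(); print({k:np.round(v,3).tolist() for k,v in s.items()})
for n in("top","side"):
    im=viewer.get_image(n); save(im,n+"0"); np.savez(n+"0.npz",**im)
    print(n,im["eye"],np.round(im["attitude"],3).tolist(),im["fx"],im["cx"],im["cy"])
E
```

```text
pics
{'time_s': 0.0, 'q': [-75.477, 21.84, 74.383, -0.001, 83.856, -12.335], 'qvel': [-0.006, -0.049, -0.096, 0.008, 0.027, -0.022], 'joint_efforts': [-0.001, -44.846, -23.128, -0.0, 0.005, -0.0], 'position': [0.248, -0.49, 0.225], 'tool_rot': [[0.892, 0.452, -0.0], [0.452, -0.892, 0.001], [0.0, -0.001, -1.0]], 'ft_force': [-0.803, 0.332, -0.155], 'wrist_torque': [0.021, -0.022, 0.018], 'gripper_force': 0.0, 'grip_width': 0.085}
top [0.46217033 0.01618736 1.14002518] [[0.012, 0.991, -0.135], [-1.0, 0.015, 0.018], [0.019, 0.135, 0.991]] 392.96614773829094 281.94546034337117 205.22148333554182
side [ 0.53772333 -0.73528474  0.72967607] [[0.998, 0.035, -0.052], [-0.062, 0.667, -0.743], [0.009, 0.745, 0.668]] 395.0760270490016 281.8220195100933 211.14658319303058
```

View pics/top0.png

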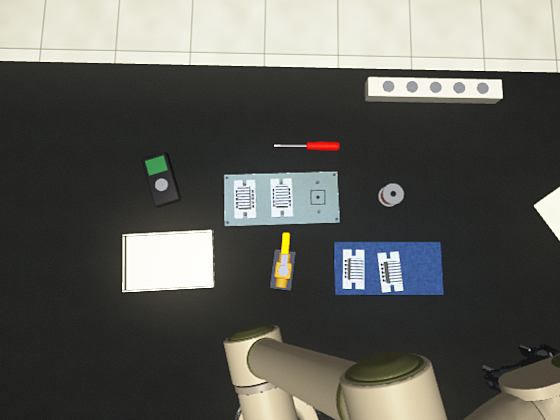

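View pics/side0.png

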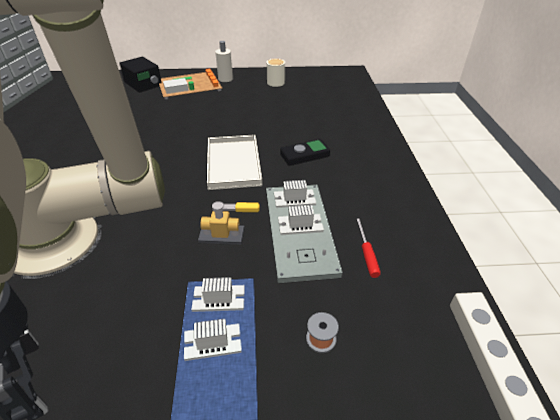

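The top view shows the tested modules at pixels (244,198) and (281,197), with the empty nest at (318,197). The fresh modules are at (353,269) and (390,272), the tray at (168,261), and the valve pivot at (283,268). The handle points to +x. Next I'll measure these from depth.

```bash
cat >> h.py <<'E'
def rect(P,lab=""):
    (c,(w,h),a)=cv2.minAreaRect((P[:,:2]*1000).astype(np.float32))
    b=cv2.boxPoints((c,(w,h),a)); e=b[1]-b[0]; e2=b[2]-b[1]
    if np.linalg.norm(e2)>np.linalg.norm(e): e=e2
    ang=(np.degrees(np.arctan2(e[1],e[0]))+90)%180-90
    print(lab,"c",np.round(c,1),"size",np.round(sorted((w,h)),1),"long ang",round(ang,1),"z",np.round(np.percentile(P[:,2],[5,50,95])*1000,1),len(P))
    return c,ang
def blobs(W,mask,lab,mn=40):
    n,L=cv2.connectedComponents(mask.astype(np.uint8))
    for i in range(1,n):
        m=L==i
        if m.sum()>mn: rect(W[m],lab)
E
python3 - <<'E'
from h import *
import numpy as np
im=dict(np.load("top0.npz")); W=world(im); F=im["frame"].astype(int); z=W[...,2]
roi=(W[...,0]>.2)&(W[...,0]<.72)&(W[...,1]>-.5)&(W[...,1]<.5)&(im["depth"]>0)
hsv=cv2.cvtColor(im["frame"],cv2.COLOR_RGB2HSV)
blobs(W,roi&(z>.045)&(z<.08)&(W[...,0]>.25),"mid")
blobs(W,roi&(z>.085)&(z<.12)&(W[...,0]>.25),"handle",20)
blobs(W,roi&(hsv[...,0]>105)&(hsv[...,0]<120)&(hsv[...,1]>90)&(z<.01),"mat")
blobs(W,roi&(z>.014)&(z<.026)&(W[...,0]>.43),"plate",200)
blobs(W,roi&(hsv[...,1]<40)&(hsv[...,2]>180)&(z<.035),"white",200)
m=roi&(W[...,1]>-.16)&(W[...,1]<.13)&(W[...,0]>.43)
# pegs
p=roi&(z>.031)&(z<.042)&(W[...,0]>.45)
blobs(W,p,"pegs",2)
E
```

```text
mid c [6.347e+02 1.000e-01] size [33.2 58.5] long ang 1.1 z [68.1 74.2 77.5] 283
mid c [ 647.2 -313.3] size [57.8 57.9] long ang 1.1 z [47.7 51.4 54.7] 357
mid c [629.6 104.4] size [33.1 60.3] long ang 1.6 z [65.  74.1 77.6] 296
mid c [431.5  -5.9] size [43.7 90.9] long ang -6.4 z [49.9 62.8 71.2] 299
mid c [ 435.5 -206.7] size [35.3 57.1] long ang -0.2 z [48.9 58.6 62.2] 304
mid c [ 429.7 -311.5] size [35.7 59.4] long ang 6.1 z [50.2 58.4 61.6] 309
handle c [474.8  -7.6] size [ 24.1 109.7] long ang -2.5 z [101.  105.7 109.9] 319
mat c [ 441.6 -311.8] size [151.3 314.9] long ang -89.4 z [1.9 5.4 8.8] 3952
plate c [6.348e+02 4.000e-01] size [150.4 330.5] long ang -87.3 z [17.8 21.3 24.6] 4279
white c [6.348e+02 1.000e-01] size [148.5 328.7] long ang -87.0 z [18.1 22.  30.7] 4097
white c [455.2 319. ] size [163.3 256.5] long ang -86.3 z [ 2.5  6.3 26.6] 5182
white c [ 436.1 -208.5] size [ 59.4 107.8] long ang -0.5 z [ 9.4 13.8 17.9] 414
white c [ 430.  -313.6] size [ 64.7 108.7] long ang 5.3 z [ 9.3 13.8 18.1] 399
pegs c [671.6 341.7] size [ 70.4 118.4] long ang 18.9 z [31.1 33.1 38.7]
[... 2037 characters left out ...]
.7] size [ 4.3 10.1] long ang 68.4 z [31.6 34.  39.2] 6
pegs c [ 597.1 -105.6] size [5.7 5.9] long ang -77.9 z [32.8 36.4 38.9] 6
pegs c [589.6 130.4] size [5.1 6.3] long ang -61.5 z [31.4 31.9 33. ] 5
pegs c [588.1  84. ] size [2.8 5.7] long ang -89.6 z [31.1 31.6 34.5] 4
pegs c [588.2 -22.4] size [2.9 5.7] long ang 0.6 z [31.2 31.3 31.6] 4
pegs c [581.4  91.5] size [2.  4.2] long ang 45.4 z [32.  32.8 33. ] 3
pegs c [574.8 120.4] size [4. 4.] long ang 46.1 z [31.  31.1 31.2] 3
pegs c [577.6 110.5] size [2. 6.] long ang -42.2 z [32.1 32.4 32.8] 4
pegs c [ 458.  -190.4] size [ 0.4 11.1] long ang -3.1 z [31.4 32.1 34.4] 5
pegs c [ 453.8 -291.9] size [1.2 5.5] long ang 0.6 z [34.4 39.2 40.7] 4
```

The measurements agree with the given sizes. First I'll move above the handle grip at about (0.501, -0.009), yaw -2.5°.

move_arm(
  motion=[
    [[0,0,0],[0,0,0.92]],
    [[0,0,0],[0,0,0.92]],
    [[0,0,0],[0,0,0.92]],
    [[0,0,0],[0,0,0.92]],
    [[0.386,-0.821,0],[0,0,0]],
    [[0.386,-0.821,0],[0,0,0]],
    [[0.386,-0.821,0],[0,0,0]],
    [[0.386,-0.821,0],[0,0,0]],
    [[0.386,-0.821,0],[0,0,0]],
    [[0.386,-0.821,0],[0,0,0]],
    [[0.386,-0.821,0],[0,0,0]],
    [[0.386,-0.821,0],[0,0,0]],
    [[0.386,-0.821,0],[0,0,0]],
    [[0.386,-0.821,0],[0,0,0]],
    [[0.386,-0.821,0],[0,0,0]],
    [[0.386,-0.821,0],[0,0,0]],
    [[0,0,0],[0,0,0]],
    [[0,0,0],[0,0,0]],
  ],
  claw=0.4,
  force=30,
)

```text
time_s: 1.9
position: [0.5019, -0.0083, 0.225]
tool_rot: [[0.999, -0.043, -0.001], [-0.043, -0.999, 0.0], [-0.001, 0.0, -1.0]]
ft_force: [-1.3, 0.0, -0.5]
grip_width: 0.0514
gripper_force: 0.0
```

```bash
cat >> h.py <<'E'
def st():
    s=env.observe(); R=np.array(s["tool_rot"]); p=np.array(s["position"])
    print("t",round(s["time_s"],2),"p",np.round(p*1000,1),"yaw",round(np.degrees(np.arctan2(R[1,0],R[0,0])),2),"tilt",np.round(R[:2,2]*57.3,2),"q",np.round(s["q"],0),"F",np.round(s["ft_force"],1),"w",round(s["grip_width"]*1000,1),"gf",round(s["gripper_force"],1))
    return p,R
def plan(x,y,z,yaw,n=None):
    "mm/deg -> turn in place, then straight rows in tool axes"
    p,R=st(); th=np.degrees(np.arctan2(R[1,0],R[0,0])); dy=yaw-th
    k=int(np.ceil(abs(dy)/7.5)) if abs(dy)>.3 else 0
    c,s=np.cos(np.radians(yaw)),np.sin(np.radians(yaw))
    d=np.array([x,y,z])-p*1000; t=np.array([d[0]*c+d[1]*s,d[0]*s-d[1]*c,-d[2]])
    n=n or max(1,int(np.ceil(np.linalg.norm(t)/42)))
    print("turn rows",k,"each",round(-dy/8/max(k,1),3),"| shift rows",n,"each",np.round(t/50/n,3),"total mm",np.round(t,1))
def wrist():
    s=env.observe(); im=viewer.get_image("wrist")
    R=np.array(s["tool_rot"]);p=np.array(s["position"]);T=im["T_tool_cam"]
    d=im["depth"]; v,u=np.mgrid[:d.shape[0],:d.shape[1]].astype(float)
    a=(u-im["cx"])/im["fx"]; b=(v-im["cy"])/im["fy"]; r=np.hypot(a,b)+1e-9
    k=np.tan(np.minimum(r,1.5))/r
    P=np.stack([a*k*d,-b*k*d,-d],-1)@T[:3,:3].T+T[:3,3]
    return im,P@R.T+p
E
python3 - <<'E'
from h import *
im,W=wrist(); save(im,"w1"); np.savez("w1.npz",W=W,f=im["frame"],T=im["T_tool_cam"]); z=W[...,2]
blobs(W,(z>.085)&(z<.125)&(im["depth"]>0),"handle")
f=im["frame"].astype(int); blobs(W,(f[...,0]>150)&(f[...,2]<80)&(z>.08),"yellow")
blobs(W,(z>.045)&(z<.075)&(im["depth"]>0)&(W[...,0]<.52),"brass")
plan(501,-9,97,-2.5)
E
```

```text
handle c [476.7  -9.6] size [ 27.4 114.2] long ang -2.7 z [ 99.5 103.9 106.7] 2695
yellow c [525.4 -13.2] size [19.5 95.5] long ang -3.3 z [101.5 103.7 105.4] 263
brass c [430.5   6.2] size [30.5 96.1] long ang 12.2 z [47.5 64.9 67.8] 690
brass c [444.7 -24.5] size [13.  66.4] long ang -6.0 z [47.3 65.8 67.8] 522
brass c [ 438. -208.] size [36.3 60.4] long ang -0.6 z [48.3 56.  57.4] 1399
brass c [ 431.5 -312.7] size [36.8 61.2] long ang 5.8 z [47.  55.9 57.4] 1049
t 1.95 p [501.7  -9.1 225.1] yaw -2.56 tilt [-0.05 -0.  ] q [-15.  17.  82.  -0.  81.  78.] F [-0.6  1.  -0.1] w 51.3 gf 0.0
turn rows 0 each -0.007 | shift rows 4 each [-0.004 -0.001  0.641] total mm [-7.000e-01 -1.000e-01  1.281e+02]
```

View pics/w1.png

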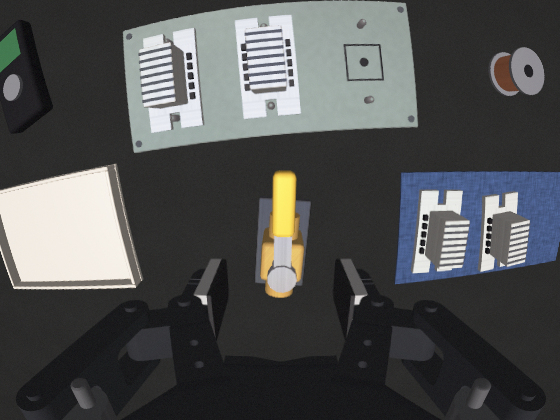

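The wrist view shows the handle grip at (284,205), centred between the fingers. I'll go down and clamp it.

move_arm(
  motion=[
    [[0,0,0.64],[0,0,0]],
    [[0,0,0.64],[0,0,0]],
    [[0,0,0.64],[0,0,0]],
    [[0,0,0.64],[0,0,0]],
    [[0,0,0],[0,0,0]],
    [[0,0,0],[0,0,0]],
  ],
)

```text
time_s: 2.55
position: [0.5021, -0.01, 0.0982]
tool_rot: [[0.999, -0.047, -0.0], [-0.047, -0.999, -0.0], [-0.0, 0.0, -1.0]]
ft_force: [0.7, -0.1, 1.0]
grip_width: 0.051
gripper_force: 0.0
```

move_arm(
  motion=[
    [[0,0,0],[0,0,0]],
    [[0,0,0],[0,0,0]],
    [[0,0,0],[0,0,0]],
    [[0,0,0],[0,0,0]],
    [[0,0,0],[0,0,0]],
    [[0,0,0],[0,0,0]],
  ],
  claw=1,
  force=25,
)

```text
time_s: 3.15
position: [0.5028, -0.0095, 0.0989]
tool_rot: [[0.999, -0.045, 0.003], [-0.045, -0.999, -0.001], [0.003, 0.001, -1.0]]
ft_force: [-0.9, -2.4, 6.0]
grip_width: 0.0189
gripper_force: 24.4
```

move_arm(
  motion=[
    [[-0.012,-0.188,0],[0,0,-0.938]],
    [[-0.012,-0.188,0],[0,0,-0.938]],
    [[-0.012,-0.188,0],[0,0,-0.938]],
    [[-0.012,-0.188,0],[0,0,-0.938]],
    [[-0.012,-0.188,0],[0,0,-0.938]],
    [[-0.012,-0.188,0],[0,0,-0.938]],
    [[0,0,0],[0,0,0]],
  ],
)

```text
time_s: 3.85
position: [0.4832, 0.0426, 0.0989]
tool_rot: [[0.734, 0.679, 0.002], [0.679, -0.734, -0.002], [-0.0, 0.003, -1.0]]
ft_force: [-3.8, -4.5, 8.5]
grip_width: 0.0182
gripper_force: 24.9
```

move_arm(
  motion=[
    [[-0.012,-0.188,0],[0,0,-0.938]],
    [[-0.012,-0.188,0],[0,0,-0.938]],
    [[-0.012,-0.188,0],[0,0,-0.938]],
    [[-0.012,-0.188,0],[0,0,-0.938]],
    [[-0.012,-0.188,0],[0,0,-0.938]],
    [[0,0,0],[0,0,0]],
  ],
)

```text
time_s: 4.45
position: [0.4432, 0.0634, 0.0989]
tool_rot: [[0.169, 0.986, 0.003], [0.986, -0.169, -0.005], [-0.004, 0.004, -1.0]]
ft_force: [-2.7, -13.3, 7.0]
grip_width: 0.0187
gripper_force: 24.8
```

```bash
python3 -c "
from h import *
st()"
```

```text
t 4.45 p [443.2  63.4  98.9] yaw 80.26 tilt [ 0.18 -0.27] q [ -7.  20. 101.  -0.  58.   3.] F [ -2.7 -13.3   7. ] w 18.7 gf 24.8
```

move_arm(
  motion=[
    [[-0.012,-0.188,0],[0,0,-0.938]],
    [[-0.005,-0.1,0],[0,0,-0.5]],
    [[0,0,0],[0,0,0]],
    [[0,0,0],[0,0,0]],
    [[0,0,0],[0,0,0]],
  ],
)

```text
time_s: 4.95
position: [0.4329, 0.0654, 0.1008]
tool_rot: [[-0.026, 1.0, 0.013], [1.0, 0.026, -0.002], [-0.003, 0.013, -1.0]]
ft_force: [5.7, -2.8, 19.1]
grip_width: -0.0
gripper_force: 9.6
```

```bash
python3 -c "
from h import *
st()"
```

```text
t 4.95 p [432.9  65.4 100.8] yaw 91.47 tilt [ 0.74 -0.13] q [ -7.  19. 103.  -0.  57.  -8.] F [ 5.7 -2.8 19.1] w -0.0 gf 9.6
```

```bash
python3 - <<'E'
from h import *
im,W=wrist(); save(im,"w2"); z=W[...,2]
f=im["frame"].astype(int); blobs(W,(f[...,0]>150)&(f[...,2]<80)&(z>.085)&(z<.12),"yellow")
E
```

```text
yellow c [442.8  76.5] size [19.7 32.2] long ang 84.3 z [101.  103.5 105.5] 471
```

View pics/w2.png

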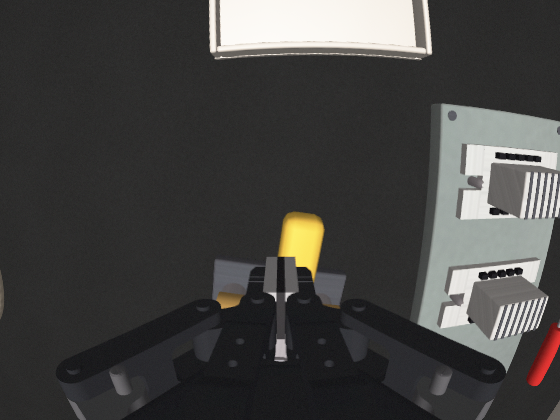

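The fingers slipped off upward. The yellow grip points along about 84°, near the stop. I'll rise and check it against the valve foot.

move_arm(
  motion=[
    [[0,0,-0.4],[0,0,0]],
    [[0,0,-0.9],[0,0,0]],
    [[0,0,-0.9],[0,0,0]],
    [[-0.9,0,0],[0,0,0]],
    [[-0.5,0,0],[0,0,0]],
    [[0,0,0],[0,0,0]],
  ],
  claw=0.4,
)

```text
time_s: 5.6
position: [0.4305, -0.0058, 0.2083]
tool_rot: [[-0.023, 1.0, 0.002], [1.0, 0.023, -0.001], [-0.001, 0.002, -1.0]]
ft_force: [0.6, 0.7, -0.7]
grip_width: 0.051
gripper_force: 0.0
```

```bash
python3 - <<'E'
from h import *
st(); im,W=wrist(); save(im,"w3"); z=W[...,2]
hs=cv2.cvtColor(im["frame"],cv2.COLOR_RGB2HSV)
roi=(np.abs(W[...,0]-.43)<.12)&(np.abs(W[...,1]+.006)<.14)
f=im["frame"].astype(int); blobs(W,roi&(f[...,0]>150)&(f[...,2]<80)&(z>.085)&(z<.12),"yellow")
blobs(W,roi&(z>.085)&(z<.125)&(im["depth"]>0),"handle")
W0=world(dict(np.load("top0.npz"))); z0=W0[...,2]
blobs(W,roi&(z>.004)&(z<.03)&(im["depth"]>0),"foot")
blobs(W0,(np.abs(W0[...,0]-.43)<.1)&(np.abs(W0[...,1])<.06)&(z0>.007)&(z0<.03),"foot0",20)
b=(np.abs(W0[...,0]-.43)<.1)&(np.abs(W0[...,1])<.06)&(z0>.007); rect(W0[b],"valve all")
E
```

```text
t 5.6 p [430.5  -5.8 208.3] yaw 91.31 tilt [ 0.1  -0.05] q [-17.  11.  94.  -0.  76. -18.] F [ 0.6  0.7 -0.7] w 51.0 gf 0.0
yellow c [431.7  60.8] size [ 0.7 41.1] long ang 83.3 z [100.1 101.9 103.1] 53
handle c [436.7  36.2] size [ 26.9 113.4] long ang 85.7 z [ 99.6 103.9 106.9] 3460
foot c [402.4  -3.4] size [48.1 60.5] long ang 81.8 z [ 9.4 11.1 12.6] 933
foot c [469.7   4.9] size [28.  40.5] long ang -7.7 z [ 9.5 11.2 12.7] 583
foot c [471.7 -39. ] size [ 5.4 26.8] long ang -4.5 z [ 9.8 11.1 12.3] 95
foot0 c [431.7  -6. ] size [ 60.1 110. ] long ang -6.7 z [ 9.1 13.  16.4] 340
valve all c [438.5  -6.8] size [ 60.1 183.1] long ang -6.7 z [  11.7 1140.  1140. ] 1938
```

View pics/w3.png

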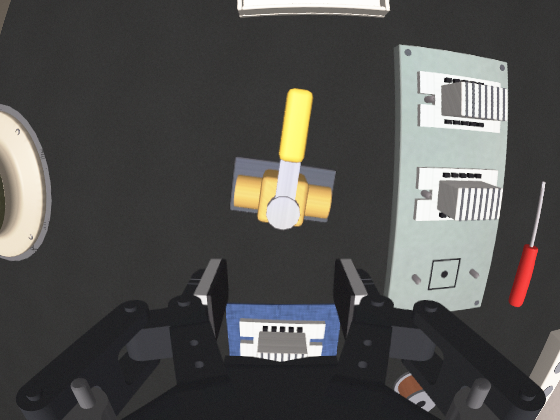

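The foot axis is at -6.7°, so the closed direction is 83.3°. The handle is at about 82–83°, so the valve is closed. Next I'll go above the left tested module.

```bash
python3 -c "
from h import *
plan(630,104.5,200,1.5)"
```

```text
t 5.65 p [430.3  -4.5 208. ] yaw 91.33 tilt [ 0.06 -0.01] q [-16.  11.  94.   0.  76. -18.] F [ 1.2  0.4 -1.2] w 51.3 gf 0.0
turn rows 12 each 0.936 | shift rows 6 each [ 0.675 -0.346  0.027] total mm [ 202.5 -103.8    8. ]
```

move_arm(
  motion=[
    [[0,0,0],[0,0,0.936]],
    [[0,0,0],[0,0,0.936]],
    [[0,0,0],[0,0,0.936]],
    [[0,0,0],[0,0,0.936]],
    [[0,0,0],[0,0,0.936]],
    [[0,0,0],[0,0,0.936]],
    [[0,0,0],[0,0,0.936]],
    [[0,0,0],[0,0,0.936]],
    [[0,0,0],[0,0,0.936]],
    [[0,0,0],[0,0,0.936]],
    [[0,0,0],[0,0,0.936]],
    [[0,0,0],[0,0,0.936]],
    [[0.675,-0.346,0.027],[0,0,0]],
    [[0.675,-0.346,0.027],[0,0,0]],
    [[0.675,-0.346,0.027],[0,0,0]],
    [[0.675,-0.346,0.027],[0,0,0]],
    [[0.675,-0.346,0.027],[0,0,0]],
    [[0.675,-0.346,0.027],[0,0,0]],
    [[0,0,0],[0,0,0]],
    [[0,0,0],[0,0,0]],
  ],
  claw=0.2,
)

```text
time_s: 7.65
position: [0.6294, 0.107, 0.1988]
tool_rot: [[1.0, 0.03, -0.001], [0.03, -1.0, 0.0], [-0.001, -0.0, -1.0]]
ft_force: [0.4, 0.4, -0.1]
grip_width: 0.0684
gripper_force: 0.0
```

```bash
cat >> h.py <<'E'
def look(name,case=(.062,.085),plate=None):
    im,W=wrist(); save(im,name); z=W[...,2]; ok=im["depth"]>0
    blobs(W,ok&(z>case[0])&(z<case[1]),"case",150)
    if plate: blobs(W,ok&(z>plate[0])&(z<plate[1])&(np.abs(W[...,1]-env.observe()["position"][1])<.07),"base",150)
    return im,W
E
python3 - <<'E'
from h import *
im,W=look("w4",plate=(.025,.031)); z=W[...,2]
plan(630,104.5,53,1.5)
# pegs: tops around z .038 clear of modules
blobs(W,(im["depth"]>0)&(z>.031)&(z<.041),"peg",12)
E
```

```text
case c [637.9  -1.1] size [35.2 60.6] long ang 3.5 z [66.7 72.3 73.5] 2414
case c [631.5 103.6] size [34.5 60. ] long ang 2.7 z [70.9 72.3 73.5] 2621
base c [631.5 103.5] size [ 60.7 110.1] long ang 3.0 z [26.  27.2 28.4] 2806
t 7.7 p [629.  106.5 199.2] yaw 1.67 tilt [-0.05  0.  ] q [-1. 32. 62.  0. 87. 87.] F [-0.   0.5 -0.1] w 68.2 gf 0.0
turn rows 0 each 0.021 | shift rows 4 each [0.005 0.01  0.731] total mm [  0.9   2.  146.2]
peg c [668.1 340.2] size [35.  36.8] long ang -86.5 z [33.2 35.1 36.3] 656
peg c [674.9 105.6] size [6.8 7.5] long ang -45.0 z [31.6 34.1 36.6] 47
peg c [679.8   2.2] size [6.  7.2] long ang -5.8 z [31.5 33.7 36.8] 37
peg c [ 684.6 -102.5] size [5.6 7.7] long ang -9.2 z [31.4 33.7 37.2] 35
peg c [644.4  11.9] size [28.2 66.9] long ang -25.8 z [31.5 35.7 40.6] 190
peg c [661.3 105.1] size [ 0.4 31.9] long ang -87.3 z [32.6 35.4 40.3] 39
peg c [654.4  81.4] size [5.  7.3] long ang 3.6 z [31.8 33.6 34.3] 43
peg c [658.7  23. ] size [4.6 6.3] long ang 8.8 z [32.2 33.3 34.3] 35
peg c [652.5 127.5] size [4.  6.1] long ang 1.6 z [31.9 33.3 34.1] 35
peg c [644.3  
[... 427 characters left out ...]
e [4.2 7. ] long ang 2.2 z [31.4 33.  33.9] 38
peg c [625.8  21.5] size [5.5 6. ] long ang 2.5 z [31.7 33.3 34.1] 40
peg c [619.9 126.1] size [4.1 7.5] long ang 1.1 z [31.7 33.  34.3] 40
peg c [615.2  21.3] size [5.1 6.5] long ang 3.7 z [31.7 32.9 34.3] 36
peg c [608.9 125.4] size [5.2 6.5] long ang -1.5 z [31.9 33.  34.3] 37
peg c [611.3  79.7] size [4.3 6.5] long ang 1.7 z [31.9 33.  34. ] 35
peg c [ 599.2 -106. ] size [3.5 6.6] long ang -20.8 z [31.4 34.2 37.6] 25
peg c [ 437.8 -299.3] size [30.2 67.4] long ang -23.4 z [31.6 36.2 40.6] 198
peg c [ 465.9 -205.4] size [14.9 36.6] long ang -65.6 z [31.5 35.7 40. ] 114
peg c [445.9  11.9] size [ 6.8 52.7] long ang -16.2 z [31.7 36.6 40.5] 106
```

View pics/w4.png

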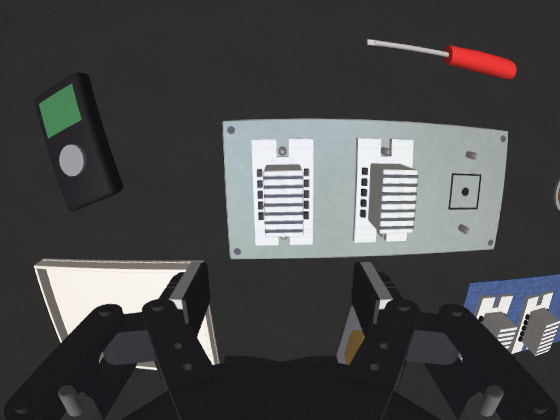

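The wrist view shows the module at (284,200) with cases and pegs resolved well. The centre is (631.5, 103.6), yaw 2.8°. The side terminals sit low, so I'll grip with the TCP 38 mm above the underside.

move_arm(
  motion=[
    [[0,0,0],[0,0,-0.14]],
    [[0.012,0.015,0.7],[0,0,0]],
    [[0.012,0.015,0.7],[0,0,0]],
    [[0.012,0.015,0.7],[0,0,0]],
    [[0.012,0.015,0.72],[0,0,0]],
    [[0,0,0],[0,0,0]],
    [[0,0,0],[0,0,0]],
  ],
)

```text
time_s: 8.4
position: [0.6324, 0.1026, 0.0597]
tool_rot: [[0.999, 0.048, 0.001], [0.048, -0.999, 0.0], [0.001, 0.0, -1.0]]
ft_force: [-0.4, -0.4, 1.5]
grip_width: 0.0682
gripper_force: 0.0
```

move_arm(
  motion=[
    [[0,0,0],[0,0,0]],
    [[0,0,0],[0,0,0]],
    [[0,0,0],[0,0,0]],
    [[0,0,0],[0,0,0]],
    [[0,0,0],[0,0,0]],
    [[0,0,0],[0,0,0]],
    [[0,0,0],[0,0,0]],
  ],
  claw=1,
  force=60,
)

```text
time_s: 9.1
position: [0.6331, 0.1031, 0.0607]
tool_rot: [[0.999, 0.048, 0.004], [0.048, -0.999, 0.0], [0.004, 0.0, -1.0]]
ft_force: [-2.1, 1.3, 7.1]
grip_width: 0.0318
gripper_force: 59.6
```

```bash
python3 -c "
from h import *
st()"
```

```text
t 9.1 p [633.1 103.1  60.7] yaw 2.74 tilt [0.2  0.01] q [-1. 39. 72.  0. 69. 86.] F [-2.1  1.3  7.1] w 31.8 gf 59.6
```

move_arm(
  motion=[
    [[0,0,-0.2],[0,0,0]],
    [[0,0,-0.3],[0,0,0]],
    [[0,0,-0.5],[0,0,0]],
    [[0,0,-0.5],[0,0,0]],
    [[0,0,-0.3],[0,0,0]],
    [[0,0,0],[0,0,0]],
  ],
)

```text
time_s: 9.7
position: [0.633, 0.1028, 0.151]
tool_rot: [[0.999, 0.048, 0.004], [0.048, -0.999, -0.0], [0.004, 0.0, -1.0]]
ft_force: [0.6, -0.1, -4.2]
grip_width: 0.0319
gripper_force: 60.5
```

```bash
python3 -c "
from h import *
plan(453,376,150,3.7,10)
im,W=wrist();z=W[...,2];ok=im['depth']>0
blobs(W,ok&(z>.02)&(z<.032)&(W[...,1]>.15)&(W[...,0]<.56),'rim',100)
blobs(W,ok&(z>.0)&(z<.01)&(W[...,1]>.15)&(W[...,0]<.56)&(im['frame'].min(-1)>150),'floor',100)"
```

```text
t 9.7 p [633.  102.8 151. ] yaw 2.74 tilt [ 0.25 -0.01] q [-1. 34. 66. -0. 80. 86.] F [ 0.6 -0.1 -4.2] w 31.9 gf 60.5
turn rows 1 each -0.12 | shift rows 10 each [-0.324 -0.568  0.002] total mm [-162.  -284.2    1. ]
rim c [460.3 315. ] size [151.1 250.7] long ang -86.2 z [20.4 24.2 25.8] 1419
floor c [451.6 318.5] size [136.1 236.7] long ang -85.3 z [2.9 4.  5.1] 5282
floor c [440.3 260.2] size [ 9.4 38.1] long ang -43.5 z [3.1 4.  5. ] 118
floor c [406.3 217.9] size [17.3 65.9] long ang -35.4 z [3.  3.9 5. ] 280
```

move_arm(
  motion=[
    [[-0.16,-0.284,0],[0,0,-0.12]],
    [[-0.324,-0.568,0],[0,0,0]],
    [[-0.324,-0.568,0],[0,0,0]],
    [[-0.324,-0.568,0],[0,0,0]],
    [[-0.324,-0.568,0],[0,0,0]],
    [[-0.324,-0.568,0],[0,0,0]],
    [[-0.324,-0.568,0],[0,0,0]],
    [[-0.324,-0.568,0],[0,0,0]],
    [[-0.324,-0.568,0],[0,0,0]],
    [[-0.324,-0.568,0],[0,0,0]],
    [[-0.16,-0.284,0],[0,0,0]],
    [[0,0,0],[0,0,0]],
    [[0,0,0],[0,0,0]],
  ],
)

```text
time_s: 11.05
position: [0.4525, 0.3757, 0.1477]
tool_rot: [[0.998, 0.065, -0.001], [0.065, -0.998, -0.001], [-0.001, 0.001, -1.0]]
ft_force: [-0.2, -0.2, -4.4]
grip_width: 0.0315
gripper_force: 60.5
```

```bash
python3 - <<'E'
from h import *
im=viewer.get_image("top"); W=world(im); z=W[...,2]; ok=(W[...,1]>.17)&(W[...,0]<.56)&(W[...,0]>.35)
im,W2=wrist(); save(im,"w5"); z2=W2[...,2]; ok2=(im["depth"]>0)&(W2[...,1]>.15)&(W2[...,0]<.58)
blobs(W2,ok2&(z2>.02)&(z2<.032),"rim",100)
blobs(W2,ok2&(z2>.1)&(z2<.135),"held base",60)
plan(453,376,45,3.7)
E
```

```text
rim c [454.8 315.1] size [160.4 250.7] long ang -86.3 z [21.4 24.7 26.1] 4187
rim c [ 67.  852.7] size [ 8.1 41.5] long ang 34.2 z [20.6 25.5 31.5] 105
held base c [476.1 376. ] size [60.2 61.3] long ang 3.4 z [113.  114.4 124.3] 6327
t 11.15 p [453.2 375.2 148. ] yaw 3.64 tilt [-0.02 -0.03] q [ 28.  29.  75.  -0.  76. 114.] F [ 0.6 -0.6 -3.5] w 31.7 gf 60.5
turn rows 0 each -0.007 | shift rows 3 each [-0.001 -0.006  0.687] total mm [ -0.2  -0.8 103. ]
```

View pics/w5.png

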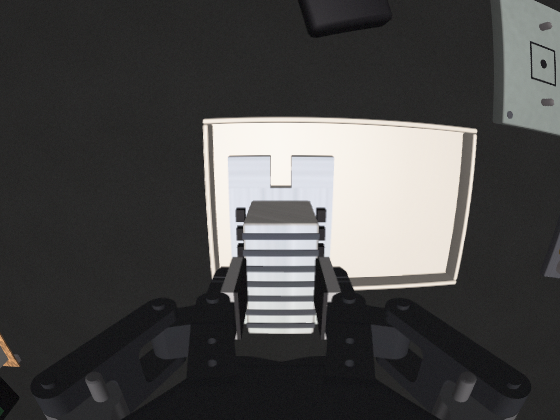

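The module hangs level over the left half of the tray at (281,240), with its underside 41.6 mm below the TCP. I'll lower it.

move_arm(
  motion=[
    [[0,0,0.5],[0,0,0]],
    [[0,0,0.5],[0,0,0]],
    [[0,0,0.5],[0,0,0]],
    [[0,0,0.3],[0,0,0]],
    [[0,0,0.14],[0,0,0]],
    [[0,0,0.06],[0,0,0]],
    [[0,0,0.04],[0,0,0]],
    [[0,0,0],[0,0,0]],
  ],
)

```text
time_s: 11.95
position: [0.4532, 0.376, 0.0469]
tool_rot: [[0.998, 0.064, 0.001], [0.064, -0.998, 0.0], [0.001, -0.0, -1.0]]
ft_force: [-0.1, 0.2, -3.3]
grip_width: 0.0315
gripper_force: 60.5
```

```bash
python3 -c "
from h import *
st()"
```

```text
t 11.95 p [453.2 376.   46.9] yaw 3.68 tilt [0.05 0.03] q [ 28.  36.  82.  -0.  62. 114.] F [-0.1  0.2 -3.3] w 31.5 gf 60.5
```

move_arm(
  motion=[
    [[0,0,0.03],[0,0,0]],
    [[0,0,0],[0,0,0]],
  ],
)

```text
time_s: 12.15
position: [0.4532, 0.3762, 0.0457]
tool_rot: [[0.998, 0.064, 0.002], [0.064, -0.998, 0.001], [0.002, -0.001, -1.0]]
ft_force: [0.9, -0.8, 0.9]
grip_width: 0.0322
gripper_force: 61.1
```

move_arm(
  motion=[
    [[0,0,0],[0,0,0]],
    [[0,0,0],[0,0,0]],
    [[0,0,0],[0,0,0]],
    [[0,0,0],[0,0,0]],
    [[0,0,-0.3],[0,0,0]],
    [[0,0,-0.9],[0,0,0]],
    [[0,0,-0.9],[0,0,0]],
    [[0,0,-0.7],[0,0,0]],
    [[0,0,0],[0,0,0]],
  ],
  claw=0.35,
)

```text
time_s: 13.05
position: [0.4544, 0.377, 0.1901]
tool_rot: [[0.998, 0.065, 0.009], [0.065, -0.998, 0.005], [0.009, -0.004, -1.0]]
ft_force: [0.9, 0.9, -0.2]
grip_width: 0.0553
gripper_force: 0.0
```

```bash
python3 -c "
from h import *
look('w6',case=(.048,.068),plate=(.009,.018))
plan(637.5,-0.9,185,2.8)"
```

```text
case c [452.2 375. ] size [34.1 60.7] long ang 3.1 z [55.9 57.3 58.6] 2515
case c [ 78.4 859.1] size [ 7.9 47.5] long ang 39.7 z [48.8 58.  66.8] 155
base c [620.9 347.8] size [34.6 74.7] long ang 66.4 z [ 9.4 13.6 17.4] 167
base c [409.4 403.6] size [ 90.4 181. ] long ang 46.9 z [ 9.4 13.7 17.5] 564
base c [451.7 374.9] size [ 60.6 110. ] long ang 3.8 z [11.  12.2 16.9] 2888
t 13.1 p [453.4 376.4 187.1] yaw 3.7 tilt [0.25 0.13] q [ 28.  27.  72.   0.  81. 114.] F [-0.6 -0.1 -0.8] w 55.7 gf 0.0
turn rows 1 each 0.112 | shift rows 10 each [0.331 0.772 0.004] total mm [165.4 385.8   2.1]
```

The module is flat on the tray floor: case top 57 mm, base top 12–13 mm. Next is the middle tested module.

move_arm(
  motion=[
    [[0.331,0.772,0],[0,0,0.112]],
    [[0.331,0.772,0],[0,0,0]],
    [[0.331,0.772,0],[0,0,0]],
    [[0.331,0.772,0],[0,0,0]],
    [[0.331,0.772,0],[0,0,0]],
    [[0.331,0.772,0],[0,0,0]],
    [[0.331,0.772,0],[0,0,0]],
    [[0.331,0.772,0],[0,0,0]],
    [[0.331,0.772,0],[0,0,0]],
    [[0.331,0.772,0],[0,0,0]],
    [[0,0,0],[0,0,0]],
    [[0,0,0],[0,0,0]],
  ],
  claw=0.2,
)

```text
time_s: 14.3
position: [0.637, -0.0017, 0.183]
tool_rot: [[0.999, 0.047, -0.003], [0.047, -0.999, 0.001], [-0.003, -0.001, -1.0]]
ft_force: [0.2, 0.1, -1.2]
grip_width: 0.0683
gripper_force: 0.0
```

```bash
python3 -c "
from h import *
im,W=look('w7',plate=(.025,.031)); z=W[...,2]
blobs(W,(im['depth']>0)&(z>.031)&(z<.041)&(abs(W[...,1]+.104)<.02),'peg',12)
blobs(W,(im['depth']>0)&(z>.031)&(z<.041)&(abs(W[...,1]-.104)<.02),'peg',12)
blobs(W,(im['depth']>0)&(z>.014)&(z<.024)&(W[...,0]>.5),'plate',1000)
plan(637,-1,61,2.8)"
```

```text
case c [638.3  -1.2] size [34.4 59.6] long ang 2.5 z [70.9 72.3 73.5] 2923
base c [637.4  -1.3] size [ 60.7 109.8] long ang 2.7 z [26.  27.2 28.5] 3091
peg c [ 684.9 -103.3] size [6.9 7. ] long ang 55.7 z [32.3 34.3 36.8] 43
peg c [ 599.8 -107.4] size [6.  8.1] long ang -62.5 z [31.9 34.3 36.8] 39
peg c [674.3 105.8] size [7.  7.6] long ang -85.0 z [31.5 34.1 36.5] 44
peg c [590.  101.3] size [6.8 8.1] long ang 66.7 z [31.7 33.7 37.5] 41
plate c [794.7 -75. ] size [ 25.4 185.7] long ang -89.5 z [14.4 20.4 23.7] 1786
plate c [636.4  -1.1] size [150.  330.7] long ang -87.3 z [18.  19.2 20.4] 36565
t 14.35 p [636.8  -0.7 183.6] yaw 2.79 tilt [-0.14  0.04] q [-11.  32.  63.   0.  85.  77.] F [ 0.2  0.8 -0.4] w 68.5 gf 0.0
turn rows 0 each -0.001 | shift rows 3 each [0.001 0.002 0.817] total mm [1.000e-01 3.000e-01 1.226e+02]
```

move_arm(
  motion=[
    [[0.007,0.003,0.82],[0,0,0]],
    [[0.007,0.003,0.82],[0,0,0]],
    [[0.007,0.003,0.82],[0,0,0]],
    [[0,0,0],[0,0,0]],
    [[0,0,0],[0,0,0]],
  ],
)

```text
time_s: 14.85
position: [0.6385, -0.0005, 0.0627]
tool_rot: [[0.999, 0.05, -0.0], [0.05, -0.999, 0.0], [-0.0, -0.0, -1.0]]
ft_force: [0.7, 0.0, 0.8]
grip_width: 0.0684
gripper_force: 0.0
```

move_arm(
  motion=[
    [[0,0,0],[0,0,0]],
    [[0,0,0],[0,0,0]],
    [[0,0,0],[0,0,0]],
    [[0,0,0],[0,0,0]],
    [[0,0,0],[0,0,0]],
    [[0,0,0],[0,0,0]],
    [[0,0,0],[0,0,0]],
  ],
  claw=1,
  force=60,
)

```text
time_s: 15.55
position: [0.6394, -0.0014, 0.0642]
tool_rot: [[0.999, 0.049, 0.004], [0.049, -0.999, -0.0], [0.004, 0.0, -1.0]]
ft_force: [-1.0, 2.1, 7.3]
grip_width: 0.0308
gripper_force: 58.7
```

move_arm(
  motion=[
    [[0,0,-0.2],[0,0,0]],
    [[0,0,-0.3],[0,0,0]],
    [[0,0,-0.5],[0,0,0]],
    [[0,0,-0.5],[0,0,0]],
    [[0,0,-0.3],[0,0,0]],
    [[0,0,0],[0,0,0]],
  ],
)

```text
time_s: 16.15
position: [0.6394, -0.0018, 0.1547]
tool_rot: [[0.999, 0.049, 0.005], [0.049, -0.999, -0.001], [0.005, 0.001, -1.0]]
ft_force: [-0.0, -0.2, -2.5]
grip_width: 0.0308
gripper_force: 59.9
```

```bash
python3 -c "
from h import *
plan(460,258,148,3.7,9)"
```

```text
t 16.15 p [639.4  -1.8 154.7] yaw 2.79 tilt [ 0.27 -0.05] q [-11.  34.  66.  -0.  80.  76.] F [-0.  -0.2 -2.5] w 30.8 gf 59.9
turn rows 1 each -0.113 | shift rows 9 each [-0.361 -0.602  0.015] total mm [-162.2 -270.8    6.7]
```

move_arm(
  motion=[
    [[-0.18,-0.301,0],[0,0,-0.113]],
    [[-0.361,-0.602,0.0],[0,0,0]],
    [[-0.361,-0.602,0.0],[0,0,0]],
    [[-0.361,-0.602,0.0],[0,0,0]],
    [[-0.361,-0.602,0.0],[0,0,0]],
    [[-0.361,-0.602,0.0],[0,0,0]],
    [[-0.361,-0.602,0.0],[0,0,0]],
    [[-0.361,-0.602,0.0],[0,0,0]],
    [[-0.361,-0.602,0.0],[0,0,0]],
    [[-0.18,-0.301,0],[0,0,0]],
    [[0,0,0],[0,0,0]],
    [[0,0,0],[0,0,0]],
  ],
)

```text
time_s: 17.35
position: [0.4591, 0.2582, 0.1514]
tool_rot: [[0.998, 0.065, -0.001], [0.065, -0.998, -0.001], [-0.001, 0.001, -1.0]]
ft_force: [0.7, 0.4, -2.8]
grip_width: 0.0308
gripper_force: 60.0
```

```bash
cat >>h.py <<'E'
def held():
    im,W=wrist(); p,R=st(); z=W[...,2]
    m=(im["depth"]>0)&(np.abs(W[...,1]-p[1])<.034)&(np.abs(W[...,0]-p[0])<.075)
    q=m&(np.abs(z-p[2]+.035)<.009)&(W[...,0]>p[0]+.034)   # exposed front end of base plate top
    zz=np.median(z[q]); g=q&(np.abs(z-zz)<.003); P=W[g]
    n=np.linalg.lstsq(np.c_[P[:,:2]-P[:,:2].mean(0),np.ones(len(P))],P[:,2],rcond=None)[0]
    print("base top z",round(zz*1000,1),"underside-TCP",round((zz-.008-p[2])*1000,1),"slope deg",np.round(n[:2]*57.3,1),len(P))
    c,a=rect(P,"front"); R2=R[:2,:2]
    print("front edge in tool x,y:",np.round(np.percentile((P-p)@R,[1,50,99],axis=0)[:,:2]*1000,1).tolist())
    return im,W
E
python3 -c "
from h import *
held(); plan(460,258,50,3.7)"
```

```text
t 17.4 p [459.5 257.9 151.5] yaw 3.68 tilt [-0.03 -0.02] q [ 16.  23.  85.  -0.  72. 103.] F [ 0.8  0.1 -2.9] w 30.8 gf 60.0
base top z 114.2 underside-TCP -45.3 slope deg [-0.1  0.4] 2753
front c [502.1 260.2] size [20.6 60.1] long ang -86.5 z [113.1 114.2 115.4] 2753
front edge in tool x,y: [[33.2, -28.9], [43.6, 7.3], [52.8, 29.9]]
t 17.4 p [459.5 257.9 151.5] yaw 3.68 tilt [-0.03 -0.02] q [ 16.  23.  85.  -0.  72. 103.] F [ 0.8  0.1 -2.9] w 30.8 gf 60.0
turn rows 0 each -0.003 | shift rows 3 each [ 0.004 -0.001  0.676] total mm [ 5.000e-01 -1.000e-01  1.015e+02]
```

move_arm(
  motion=[
    [[0,0,0.5],[0,0,0]],
    [[0,0,0.5],[0,0,0]],
    [[0,0,0.5],[0,0,0]],
    [[0,0,0.3],[0,0,0]],
    [[0,0,0.14],[0,0,0]],
    [[0,0,0.06],[0,0,0]],
    [[0,0,0.03],[0,0,0]],
    [[0,0,0.015],[0,0,0]],
    [[0,0,0],[0,0,0]],
  ],
)

```text
time_s: 18.3
position: [0.4595, 0.2585, 0.0501]
tool_rot: [[0.998, 0.064, 0.001], [0.064, -0.998, 0.0], [0.001, -0.0, -1.0]]
ft_force: [0.1, 0.4, -3.1]
grip_width: 0.0305
gripper_force: 60.0
```

move_arm(
  motion=[
    [[0,0,0],[0,0,0]],
    [[0,0,0],[0,0,0]],
    [[0,0,0],[0,0,0]],
    [[0,0,0],[0,0,0]],
    [[0,0,-0.3],[0,0,0]],
    [[0,0,-0.9],[0,0,0]],
    [[0,0,-0.9],[0,0,0]],
    [[0,0,-0.7],[0,0,0]],
    [[0,0,0],[0,0,0]],
  ],
  claw=0.35,
)

```text
time_s: 19.2
position: [0.461, 0.2591, 0.1944]
tool_rot: [[0.998, 0.065, 0.009], [0.065, -0.998, 0.003], [0.009, -0.002, -1.0]]
ft_force: [-0.5, -0.4, -0.2]
grip_width: 0.0555
gripper_force: 0.0
```

```bash
python3 -c "
from h import *
im,W=look('w8',case=(.048,.068),plate=(.009,.018))
blobs(W,(im['depth']>0)&(W[...,2]>.021)&(W[...,2]<.03)&(W[...,0]<.55)&(W[...,1]>.15),'rim',300)
im=viewer.get_image('top');W=world(im);z=W[...,2];save(im,'top1')
blobs(W,(z>.045)&(z<.07)&(W[...,1]<-.12)&(W[...,0]<.55)&(W[...,0]>.3),'fresh')
plan(436,-207.5,190,0)"
```

```text
case c [452.4 375.1] size [35.6 59.6] long ang 4.7 z [53.2 57.2 58.5] 2147
case c [458.2 257.5] size [34.3 60.3] long ang 4.1 z [55.9 57.2 58.4] 2424
case c [458.5  -7.1] size [44.3 45.1] long ang 90.0 z [49.4 57.6 67.5] 920
case c [401.1  -4.5] size [28.5 34.4] long ang 81.3 z [49.5 55.5 65.2] 331
base c [428.4 220.6] size [ 98.  196.6] long ang -37.2 z [ 9.4 13.4 17.7] 619
base c [457.8 257.5] size [ 60.4 110.6] long ang 3.7 z [10.9 12.2 16.9] 2855
rim c [454.7 315. ] size [160. 251.] long ang -86.3 z [22.1 24.7 26.1] 3613
fresh c [ 435.5 -206.8] size [34.9 58. ] long ang -1.6 z [51.8 58.7 62.2] 300
fresh c [ 429.7 -311.4] size [35.5 59.8] long ang 5.7 z [52.1 58.3 61.6] 307
t 19.3 p [459.2 258.4 189.8] yaw 3.7 tilt [0.06 0.02] q [ 16.  21.  82.   0.  77. 103.] F [-0.5 -0.3 -0.7] w 55.5 gf 0.0
turn rows 1 each 0.463 | shift rows 12 each [-0.039  0.777 -0.   ] total mm [-2.320e+01  4.659e+02 -2.000e-01]
```

Both tested modules are flat in the tray. Next I'll go above the nearer fresh module.

move_arm(
  motion=[
    [[-0.039,0.777,0],[0,0,0.463]],
    [[-0.039,0.777,0],[0,0,0]],
    [[-0.039,0.777,0],[0,0,0]],
    [[-0.039,0.777,0],[0,0,0]],
    [[-0.039,0.777,0],[0,0,0]],
    [[-0.039,0.777,0],[0,0,0]],
    [[-0.039,0.777,0],[0,0,0]],
    [[-0.039,0.777,0],[0,0,0]],
    [[-0.039,0.777,0],[0,0,0]],
    [[-0.039,0.777,0],[0,0,0]],
    [[-0.039,0.777,0],[0,0,0]],
    [[-0.039,0.777,0],[0,0,0]],
    [[0,0,0],[0,0,0]],
    [[0,0,0],[0,0,0]],
  ],
  claw=0.2,
)

```text
time_s: 20.7
position: [0.4377, -0.2078, 0.1881]
tool_rot: [[1.0, -0.002, -0.002], [-0.002, -1.0, 0.002], [-0.002, -0.002, -1.0]]
ft_force: [-0.6, -0.2, -0.3]
grip_width: 0.068
gripper_force: 0.0
```

```bash
python3 -c "
from h import *
look('w9',case=(.046,.068),plate=(.009,.016))
plan(438,-208,46,-.5)"
```

```text
case c [ 626.6 -319. ] size [14.5 50.4] long ang -81.2 z [47.6 49.3 50.6] 495
case c [ 453.  -291.1] size [35.  60.1] long ang 5.1 z [53.1 56.3 57.5] 2442
case c [433.2  -8.6] size [43.5 92.9] long ang -5.8 z [47.8 57.2 67.5] 2358
case c [ 437.9 -208.5] size [34.5 60.2] long ang -0.9 z [54.9 56.3 57.5] 2527
base c [ 450.7 -266.9] size [ 20.3 110.7] long ang 0.0 z [10.  11.2 13. ] 1320
base c [ 437.3 -208.7] size [ 60.7 109.6] long ang -0.5 z [10.  11.2 12.7] 2755
t 20.75 p [ 437.8 -207.1  188.4] yaw -0.02 tilt [-0.11  0.11] q [-39.  17.  88.   0.  75.  51.] F [ 0.7  0.7 -0.4] w 68.5 gf 0.0
turn rows 1 each 0.06 | shift rows 4 each [0.001 0.005 0.712] total mm [  0.2   0.9 142.4]
```

The second fresh module has just been knocked to (453,-291); I'll handle that after this one. Now I'll grasp the first.

move_arm(
  motion=[
    [[0,0.008,0.71],[0,0,0.08]],
    [[0,0.008,0.71],[0,0,0]],
    [[0,0.008,0.71],[0,0,0]],
    [[0,0.008,0.71],[0,0,0]],
    [[0,0,0],[0,0,0]],
    [[0,0,0],[0,0,0]],
  ],
)

```text
time_s: 21.35
position: [0.4385, -0.2086, 0.0481]
tool_rot: [[1.0, -0.01, -0.001], [-0.01, -1.0, 0.001], [-0.001, -0.001, -1.0]]
ft_force: [0.6, 0.2, 0.5]
grip_width: 0.0681
gripper_force: 0.0
```

move_arm(
  motion=[
    [[0,0,0],[0,0,0]],
    [[0,0,0],[0,0,0]],
    [[0,0,0],[0,0,0]],
    [[0,0,0],[0,0,0]],
    [[0,0,0],[0,0,0]],
    [[0,0,0],[0,0,0]],
    [[0,0,0],[0,0,0]],
  ],
  claw=1,
  force=60,
)

```text
time_s: 22.05
position: [0.4389, -0.2096, 0.0493]
tool_rot: [[1.0, -0.011, 0.002], [-0.011, -1.0, -0.002], [0.002, 0.002, -1.0]]
ft_force: [-1.6, 2.1, 10.4]
grip_width: 0.03
gripper_force: 58.4
```

move_arm(
  motion=[
    [[0,0,-0.2],[0,0,0]],
    [[0,0,-0.3],[0,0,0]],
    [[0,0,-0.5],[0,0,0]],
    [[0,0,-0.5],[0,0,0]],
    [[0,0,-0.5],[0,0,0]],
    [[0,0,0],[0,0,0]],
  ],
)

```text
time_s: 22.65
position: [0.4393, -0.2102, 0.151]
tool_rot: [[1.0, -0.011, 0.005], [-0.011, -1.0, -0.004], [0.005, 0.004, -1.0]]
ft_force: [-0.3, 0.3, -2.2]
grip_width: 0.0294
gripper_force: 59.7
```

```bash
python3 -c "
from h import *
held(); plan(641.9,-105.6,145,2.7)"
```

```text
t 22.7 p [ 438.6 -209.7  149. ] yaw -0.64 tilt [ 0.15 -0.12] q [-40.  20.  92.  -0.  69.  51.] F [-0.3 -0.7 -3.3] w 29.2 gf 59.5
base top z 112.9 underside-TCP -44.0 slope deg [0.6 0. ] 3038
front c [ 482.8 -211.8] size [21.2 60.3] long ang 89.1 z [111.8 113.  114. ] 3038
front edge in tool x,y: [[34.1, -27.7], [44.1, -1.0], [54.6, 31.1]]
t 22.7 p [ 438.6 -209.7  149. ] yaw -0.64 tilt [ 0.15 -0.12] q [-40.  20.  92.  -0.  69.  51.] F [-0.3 -0.7 -3.3] w 29.2 gf 59.5
turn rows 1 each -0.417 | shift rows 6 each [ 0.693 -0.315  0.013] total mm [208.  -94.4   4. ]
```

move_arm(
  motion=[
    [[0.35,-0.16,0],[0,0,-0.417]],
    [[0.693,-0.315,0],[0,0,0]],
    [[0.693,-0.315,0],[0,0,0]],
    [[0.693,-0.315,0],[0,0,0]],
    [[0.693,-0.315,0],[0,0,0]],
    [[0.693,-0.315,0],[0,0,0]],
    [[0.35,-0.16,0],[0,0,0]],
    [[0,0,0.4],[0,0,0]],
    [[0,0,0.36],[0,0,0]],
    [[0,0,0],[0,0,0]],
    [[0,0,0],[0,0,0]],
  ],
)

```text
time_s: 23.8
position: [0.642, -0.106, 0.1089]
tool_rot: [[0.999, 0.047, -0.002], [0.047, -0.999, 0.001], [-0.002, -0.001, -1.0]]
ft_force: [0.5, -0.5, -1.6]
grip_width: 0.0285
gripper_force: 59.7
```

```bash
python3 -c "
from h import *
im,W=held(); save(im,'w10'); z=W[...,2]
blobs(W,(im['depth']>0)&(z>.031)&(z<.041)&(abs(W[...,1]+.105)<.03),'peg',8)
blobs(W,(im['depth']>0)&(z>.031)&(z<.041)&(abs(W[...,1]-.0)<.02),'peg2',8)
blobs(W,(im['depth']>0)&(z>.014)&(z<.024)&(W[...,0]>.5)&(W[...,0]<.73),'plate',1000)
"
```

```text
t 23.85 p [ 642.4 -106.2  109.8] yaw 2.68 tilt [ 0.01 -0.  ] q [-20.  37.  67.  -0.  76.  68.] F [-0.2  0.  -1.5] w 29.0 gf 59.7
base top z 70.5 underside-TCP -47.4 slope deg [0.1 0.3] 2786
front c [ 686.1 -104.9] size [20.5 60.1] long ang -88.7 z [69.2 70.5 71.6] 2786
front edge in tool x,y: [[33.5, -28.5], [43.5, 7.4], [53.2, 30.4]]
peg c [ 684.5 -104. ] size [6.6 6.9] long ang -87.3 z [31.6 34.4 36.8] 85
peg2 c [6.8e+02 3.0e-01] size [5.9 7.6] long ang 38.6 z [31.7 34.2 36.8] 74
peg2 c [594.6  -4.1] size [5.8 7.8] long ang 32.5 z [31.5 33.9 37. ] 61
peg2 c [479.6 -12.5] size [ 4. 14.] long ang 88.5 z [31.5 36.2 40.6] 79
peg2 c [456.   10.2] size [2.3 3.7] long ang -71.5 z [34.  38.7 40.6] 13
plate c [636.3  -0.8] size [150.4 331.3] long ang -87.3 z [18.  19.2 20.3] 42923
```

View pics/w10.png

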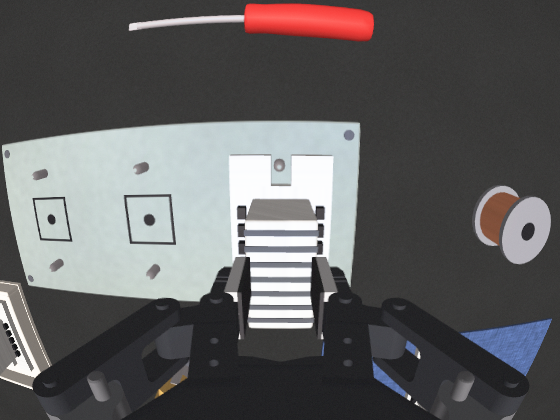

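The module has crept about 3 mm in the grip but is still level. The front peg at (279,165) is centred in the slot at (281,170) to about 1 mm. I'll shift 1 mm and lower it now.

move_arm(
  motion=[
    [[0,-0.02,0.2],[0,0,0]],
    [[0,0,0.2],[0,0,0]],
    [[0,0,0.1],[0,0,0]],
    [[0,0,0.1],[0,0,0]],
    [[0,0,0.1],[0,0,0]],
    [[0,0,0.06],[0,0,0]],
    [[0,0,0.04],[0,0,0]],
    [[0,0,0],[0,0,0]],
  ],
)

```text
time_s: 24.65
position: [0.6423, -0.105, 0.0694]
tool_rot: [[0.999, 0.047, -0.0], [0.047, -0.999, 0.0], [-0.0, -0.0, -1.0]]
ft_force: [0.2, -0.3, -3.3]
grip_width: 0.0291
gripper_force: 59.7
```

```bash
python3 -c "
from h import *
im,W=held(); z=W[...,2]"
```

```text
t 24.7 p [ 642.4 -105.    69.6] yaw 2.7 tilt [ 0.01 -0.01] q [-20.  40.  69.  -0.  71.  68.] F [ 0.4 -0.1 -1.8] w 29.6 gf 59.7
base top z 31.0 underside-TCP -46.6 slope deg [-0.1  0.3] 2894
front c [ 686. -104.] size [20.5 60.3] long ang -88.2 z [29.8 31.  32.1] 2894
front edge in tool x,y: [[33.6, -28.3], [43.7, 4.1], [53.5, 30.5]]
```

move_arm(
  motion=[
    [[0,0,0.04],[0,0,0]],
    [[0,0,0.04],[0,0,0]],
    [[0,0,0],[0,0,0]],
  ],
)

```text
time_s: 25.0
position: [0.6424, -0.105, 0.0657]
tool_rot: [[0.999, 0.047, 0.0], [0.047, -0.999, -0.0], [0.0, 0.0, -1.0]]
ft_force: [0.2, 0.5, -1.1]
grip_width: 0.0291
gripper_force: 60.8
```

move_arm(
  motion=[
    [[0,0,0],[0,0,0]],
    [[0,0,0],[0,0,0]],
    [[0,0,0],[0,0,0]],
    [[0,0,0],[0,0,0]],
    [[0,0,-0.3],[0,0,0]],
    [[0,0,-0.9],[0,0,0]],
    [[0,0,-0.9],[0,0,0]],
    [[0,0,-0.3],[0,0,0]],
    [[0,0,0],[0,0,0]],
  ],
  claw=0.2,
)

```text
time_s: 25.9
position: [0.6432, -0.1052, 0.1885]
tool_rot: [[0.999, 0.047, 0.005], [0.047, -0.999, -0.002], [0.005, 0.002, -1.0]]
ft_force: [0.1, -0.3, -1.1]
grip_width: 0.0686
gripper_force: 0.0
```

```bash
python3 -c "
from h import *
im,W=look('w11',plate=(.024,.031)); z=W[...,2]
blobs(W,(im['depth']>0)&(z>.046)&(z<.062)&(W[...,1]<-.15),'fresh',100)
plan(453,-291,190,5.3)"
```

```text
case c [ 641.6 -106. ] size [34.4 60. ] long ang 2.6 z [70.7 72.2 73.5] 2815
base c [ 795.5 -125.2] size [13.9 82.2] long ang 88.6 z [24.1 24.8 26.1] 648
base c [ 641.1 -106. ] size [ 60.6 110.9] long ang 2.5 z [26.  27.2 28.4] 2948
fresh c [ 650.1 -315.4] size [60.  60.1] long ang -53.4 z [47.9 49.2 50.5] 1968
fresh c [ 442. -292.] size [33.8 40.1] long ang 5.8 z [49.2 56.  57.1] 407
t 25.95 p [ 642.4 -105.   186. ] yaw 2.69 tilt [ 0.08 -0.03] q [-20.  34.  61.   0.  86.  68.] F [-0.4  0.5 -0.9] w 68.2 gf 0.0
turn rows 1 each -0.326 | shift rows 7 each [-0.588  0.479 -0.011] total mm [-205.8  167.7   -4. ]
```

The first is seated: base top 27.2 mm, centre (641.1,-106.0), yaw 2.5°. Now the second fresh module.

move_arm(
  motion=[
    [[-0.588,0.479,0],[0,0,-0.326]],
    [[-0.588,0.479,0],[0,0,0]],
    [[-0.588,0.479,0],[0,0,0]],
    [[-0.588,0.479,0],[0,0,0]],
    [[-0.588,0.479,0],[0,0,0]],
    [[-0.588,0.479,0],[0,0,0]],
    [[-0.588,0.479,0],[0,0,0]],
    [[0,0,0],[0,0,0]],
    [[0,0,0],[0,0,0]],
  ],
)

```text
time_s: 26.85
position: [0.451, -0.2896, 0.1841]
tool_rot: [[0.996, 0.091, -0.002], [0.091, -0.996, 0.002], [-0.002, -0.002, -1.0]]
ft_force: [-0.1, 1.0, -0.2]
grip_width: 0.0682
gripper_force: 0.0
```

```bash
python3 -c "
from h import *
look('w12',case=(.046,.068),plate=(.009,.016))
plan(453,-291,47,5.3)"
```

```text
case c [ 616.9 -114.4] size [21.3 43.1] long ang -48.4 z [47.  57.1 67.1] 479
case c [ 630.5 -319.2] size [22.2 56.7] long ang -80.9 z [47.7 49.2 50.5] 1057
case c [433.1  -9.3] size [44.1 93.8] long ang -3.2 z [47.8 57.1 67.5] 1856
case c [ 452.8 -291.7] size [34.5 59.7] long ang 5.5 z [55.  56.2 57.5] 2577
base c [ 452.6 -291.8] size [ 60.5 109.9] long ang 5.9 z [10.  11.1 12.5] 2837
t 26.9 p [ 451.6 -289.1  184.3] yaw 5.28 tilt [-0.08  0.11] q [-45.  22.  80.   0.  77.  39.] F [ 0.2 -1.   0.3] w 68.4 gf 0.0
turn rows 0 each -0.002 | shift rows 4 each [0.006 0.01  0.687] total mm [  1.3   2.  137.3]
```

move_arm(
  motion=[
    [[0.006,0.012,0.71],[0,0,-0.06]],
    [[0.006,0.012,0.71],[0,0,0]],
    [[0.006,0.012,0.71],[0,0,0]],
    [[0.006,0.012,0.71],[0,0,0]],
    [[0,0,0],[0,0,0]],
    [[0,0,0],[0,0,0]],
  ],
)

```text
time_s: 27.5
position: [0.4537, -0.2913, 0.0438]
tool_rot: [[0.995, 0.102, -0.001], [0.102, -0.995, 0.001], [-0.0, -0.001, -1.0]]
ft_force: [0.4, 0.3, 0.8]
grip_width: 0.0682
gripper_force: 0.0
```

move_arm(
  motion=[
    [[0,0,0],[0,0,0]],
    [[0,0,0],[0,0,0]],
    [[0,0,0],[0,0,0]],
    [[0,0,0],[0,0,0]],
    [[0,0,0],[0,0,0]],
    [[0,0,0],[0,0,0]],
    [[0,0,0],[0,0,0]],
  ],
  claw=1,
  force=60,
)

```text
time_s: 28.2
position: [0.4537, -0.2922, 0.0454]
tool_rot: [[0.995, 0.101, 0.002], [0.101, -0.995, -0.002], [0.002, 0.002, -1.0]]
ft_force: [-0.7, 2.3, 8.5]
grip_width: 0.0315
gripper_force: 59.2
```

move_arm(
  motion=[
    [[0,0,-0.2],[0,0,0]],
    [[0,0,-0.3],[0,0,0]],
    [[0,0,-0.5],[0,0,0]],
    [[0,0,-0.5],[0,0,0]],
    [[0,0,-0.6],[0,0,0]],
    [[0,0,0],[0,0,0]],
  ],
)

```text
time_s: 28.8
position: [0.4543, -0.2931, 0.1528]
tool_rot: [[0.995, 0.101, 0.006], [0.101, -0.995, -0.006], [0.005, 0.006, -1.0]]
ft_force: [-0.4, 0.2, -3.2]
grip_width: 0.0311
gripper_force: 60.4
```

```bash
python3 -c "
from h import *
held(); plan(636.7,-0.9,150,2.7)"
```

```text
t 28.85 p [ 453.5 -292.3  150.4] yaw 5.78 tilt [ 0.16 -0.16] q [-45.  25.  83.  -0.  72.  39.] F [-1.1  0.4 -4.2] w 31.9 gf 60.4
base top z 118.7 underside-TCP -39.7 slope deg [ 0.6 -0.2] 3196
front c [ 497.1 -290. ] size [23.7 59.9] long ang -84.9 z [117.6 118.7 119.8] 3196
front edge in tool x,y: [[32.4, -27.4], [44.2, 9.0], [54.9, 31.3]]
t 28.85 p [ 453.5 -292.3  150.4] yaw 5.78 tilt [ 0.16 -0.16] q [-45.  25.  83.  -0.  72.  39.] F [-1.1  0.4 -4.2] w 31.9 gf 60.4
turn rows 1 each 0.385 | shift rows 9 each [ 0.437 -0.628  0.001] total mm [ 196.7 -282.5    0.4]
```

move_arm(
  motion=[
    [[0.22,-0.314,0],[0,0,0.385]],
    [[0.437,-0.628,0],[0,0,0]],
    [[0.437,-0.628,0],[0,0,0]],
    [[0.437,-0.628,0],[0,0,0]],
    [[0.437,-0.628,0],[0,0,0]],
    [[0.437,-0.628,0],[0,0,0]],
    [[0.437,-0.628,0],[0,0,0]],
    [[0.437,-0.628,0],[0,0,0]],
    [[0.437,-0.628,0],[0,0,0]],
    [[0.22,-0.314,0],[0,0,0]],
    [[0,0,0.4],[0,0,0]],
    [[0,0,0.4],[0,0,0]],
    [[0,0,0],[0,0,0]],
    [[0,0,0],[0,0,0]],
  ],
)

```text
time_s: 30.25
position: [0.6351, 0.0001, 0.1079]
tool_rot: [[0.999, 0.047, -0.002], [0.047, -0.999, 0.0], [-0.002, -0.0, -1.0]]
ft_force: [0.9, 0.0, -2.5]
grip_width: 0.0315
gripper_force: 60.4
```

```bash
python3 -c "
from h import *
im,W=held(); save(im,'w13'); z=W[...,2]
blobs(W,(im['depth']>0)&(z>.031)&(z<.041)&(abs(W[...,1]+.0)<.02)&(W[...,0]>.55),'peg',8)
"
```

```text
t 30.3 p [635.6  -0.  108.9] yaw 2.69 tilt [ 0. -0.] q [-11.  36.  70.   0.  74.  77.] F [ 0.4  0.1 -2.7] w 31.6 gf 60.4
base top z 73.5 underside-TCP -43.4 slope deg [0.3 0.2] 2962
front c [679.3   1.2] size [21.1 59.9] long ang -88.1 z [72.4 73.5 74.6] 2962
front edge in tool x,y: [[33.6, -28.5], [43.8, 7.3], [53.6, 30.3]]
peg c [679.2   0.7] size [6.9 7.9] long ang 2.7 z [31.9 34.5 37. ] 93
```

Held module sits about 1.3 mm short in x and 0.5 mm off in y relative to the peg, so I'll correct and lower.

move_arm(
  motion=[
    [[0.026,0.01,0.2],[0,0,0]],
    [[0,0,0.2],[0,0,0]],
    [[0,0,0.14],[0,0,0]],
    [[0,0,0.1],[0,0,0]],
    [[0,0,0.1],[0,0,0]],
    [[0,0,0.08],[0,0,0]],
    [[0,0,0.04],[0,0,0]],
    [[0,0,0],[0,0,0]],
  ],
)

```text
time_s: 31.1
position: [0.6368, -0.0003, 0.0654]
tool_rot: [[0.999, 0.047, -0.0], [0.047, -0.999, 0.0], [-0.0, -0.0, -1.0]]
ft_force: [0.1, -0.2, -3.5]
grip_width: 0.0319
gripper_force: 60.4
```

```bash
python3 -c "
from h import *
im,W=held(); z=W[...,2]"
```

```text
t 31.15 p [ 6.369e+02 -3.000e-01  6.560e+01] yaw 2.7 tilt [0.01 0.  ] q [-11.  39.  72.   0.  69.  77.] F [-0.4  0.8 -3.2] w 31.4 gf 60.5
base top z 31.0 underside-TCP -42.6 slope deg [0.3 0.2] 3094
front c [681.2   0.8] size [21.5 59.9] long ang -88.9 z [29.9 31.  32.2] 3094
front edge in tool x,y: [[33.7, -28.4], [43.9, 5.4], [54.0, 30.4]]
```

move_arm(
  motion=[
    [[0,0,0.04],[0,0,0]],
    [[0,0,0.04],[0,0,0]],
    [[0,0,0],[0,0,0]],
  ],
)

```text
time_s: 31.45
position: [0.6369, -0.0003, 0.0616]
tool_rot: [[0.999, 0.047, 0.0], [0.047, -0.999, -0.0], [0.0, 0.0, -1.0]]
ft_force: [0.3, 0.3, -3.0]
grip_width: 0.0318
gripper_force: 60.5
```

move_arm(
  motion=[
    [[0,0,0],[0,0,0]],
    [[0,0,0],[0,0,0]],
    [[0,0,0],[0,0,0]],
    [[0,0,0],[0,0,0]],
    [[0,0,-0.3],[0,0,0]],
    [[0,0,-0.9],[0,0,0]],
    [[0,0,-0.9],[0,0,0]],
    [[0,0,-0.4],[0,0,0]],
    [[0,0,0],[0,0,0]],
  ],
  claw=0.2,
)

```text
time_s: 32.35
position: [0.638, -0.0005, 0.1903]
tool_rot: [[0.999, 0.047, 0.007], [0.047, -0.999, -0.001], [0.007, 0.002, -1.0]]
ft_force: [-0.1, -0.1, -0.7]
grip_width: 0.0683
gripper_force: 0.0
```

```bash
python3 -c "
from h import *
im,W=look('w14',plate=(.024,.031))
im=viewer.get_image('top'); save(im,'top2'); W=world(im);z=W[...,2]
blobs(W,(z>.045)&(z<.083)&(abs(W[...,1])<.5)&(W[...,0]<.72)&(W[...,0]>.3),'mod')
blobs(W,(z>.085)&(z<.12)&(abs(W[...,1])<.15)&(W[...,0]<.55)&(W[...,0]>.3),'handle')
plan(438.5,65.5,200,83,5)"
```

```text
case c [636.1  -1.4] size [34.4 60.8] long ang 2.7 z [70.8 72.3 73.4] 2797
case c [ 641.5 -105.9] size [35.3 59.8] long ang 3.0 z [66.3 72.2 73.5] 2502
base c [636.2  -1.4] size [ 60.7 110.7] long ang 3.0 z [25.9 27.2 28.4] 2888
mod c [ 638.5 -104.8] size [33.  59.7] long ang 0.5 z [66.3 74.4 77.4] 259
mod c [ 647.3 -313.5] size [58.3 58.5] long ang -86.7 z [48.  51.5 54.6] 358
mod c [6.254e+02 1.000e-01] size [33.1 40.6] long ang 0.6 z [71.6 74.5 77.8] 165
mod c [456.1 258. ] size [33.7 59.6] long ang 3.4 z [51.  59.  62.6] 307
mod c [450.9 375.9] size [35.4 59.3] long ang 2.9 z [53.4 58.8 62.4] 316
t 32.45 p [ 6.365e+02 -3.000e-01  1.860e+02] yaw 2.7 tilt [-0.03  0.01] q [-11.  32.  63.   0.  85.  77.] F [ 0.2  0.8 -0.8] w 68.3 gf 0.0
turn rows 11 each -0.912 | shift rows 5 each [ 0.165 -0.818 -0.056] total mm [  41.1 -204.6  -14. ]
```

View pics/top2.png

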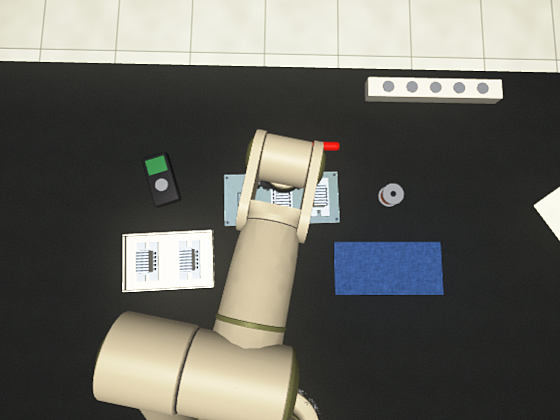

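The top view shows both fresh modules on the fixture, the mat empty, and two modules upright in the tray at (147,262) and (190,259). Now the valve: back to the handle.

move_arm(
  motion=[
    [[0,0,0],[0,0,-0.912]],
    [[0,0,0],[0,0,-0.912]],
    [[0,0,0],[0,0,-0.912]],
    [[0,0,0],[0,0,-0.912]],
    [[0,0,0],[0,0,-0.912]],
    [[0,0,0],[0,0,-0.912]],
    [[0,0,0],[0,0,-0.912]],
    [[0,0,0],[0,0,-0.912]],
    [[0,0,0],[0,0,-0.912]],
    [[0,0,0],[0,0,-0.912]],
    [[0,0,0],[0,0,-0.912]],
    [[0.165,-0.818,-0.05],[0,0,0]],
    [[0.165,-0.818,-0.05],[0,0,0]],
    [[0.165,-0.818,-0.05],[0,0,0]],
    [[0.165,-0.818,-0.05],[0,0,0]],
    [[0.165,-0.818,-0.05],[0,0,0]],
    [[0,0,0],[0,0,0]],
    [[0,0,0],[0,0,0]],
  ],
  claw=0.4,
)

```text
time_s: 34.25
position: [0.4383, 0.0659, 0.1984]
tool_rot: [[0.122, 0.993, -0.001], [0.993, -0.122, 0.0], [-0.0, -0.001, -1.0]]
ft_force: [1.5, -0.3, -0.5]
grip_width: 0.0514
gripper_force: 0.0
```

```bash
python3 -c "
from h import *
im,W=wrist(); z=W[...,2]; f=im['frame'].astype(int); roi=(abs(W[...,0]-.43)<.12)&(abs(W[...,1]-.03)<.14)
blobs(W,roi&(z>.085)&(z<.125)&(im['depth']>0),'handle')
blobs(W,roi&(f[...,0]>150)&(f[...,2]<80)&(z>.1)&(z<.112),'yellow')
plan(440.4,64.5,94,83)"
```

```text
handle c [439.7  36.1] size [ 26.3 113.4] long ang 81.6 z [ 99.5 104.1 106.8] 3147
yellow c [441.6  64.8] size [19.4 55.8] long ang 83.8 z [101.5 103.2 105.2] 255
t 34.3 p [439.2  65.6 198.4] yaw 82.95 tilt [-0.06  0.  ] q [-7. 13. 93. -0. 75.  0.] F [ 0.4 -0.4  0.6] w 51.3 gf 0.0
turn rows 0 each -0.006 | shift rows 3 each [-0.006  0.009  0.696] total mm [ -0.9   1.4 104.4]
```

move_arm(
  motion=[
    [[-0.005,0.013,0.7],[0,0,0]],
    [[-0.005,0.013,0.7],[0,0,0]],
    [[-0.005,0.013,0.7],[0,0,0]],
    [[0,0,0],[0,0,0]],
    [[0,0,0],[0,0,0]],
  ],
)

```text
time_s: 34.8
position: [0.4415, 0.0644, 0.0941]
tool_rot: [[0.123, 0.992, -0.001], [0.992, -0.123, 0.0], [0.0, -0.001, -1.0]]
ft_force: [0.2, 0.2, 0.2]
grip_width: 0.0509
gripper_force: 0.0
```

move_arm(
  motion=[
    [[0,0,0],[0,0,0]],
    [[0,0,0],[0,0,0]],
    [[0,0,0],[0,0,0]],
    [[0,0,0],[0,0,0]],
    [[0,0,0],[0,0,0]],
    [[0,0,0],[0,0,0]],
  ],
  claw=1,
  force=25,
)

```text
time_s: 35.4
position: [0.4415, 0.0647, 0.0954]
tool_rot: [[0.123, 0.992, 0.003], [0.992, -0.123, -0.0], [0.0, 0.003, -1.0]]
ft_force: [-1.3, 0.3, 6.1]
grip_width: 0.0195
gripper_force: 27.0
```

move_arm(
  motion=[
    [[-0.012,0.188,0],[0,0,0.938]],
    [[-0.012,0.188,0],[0,0,0.938]],
    [[-0.012,0.188,0],[0,0,0.938]],
    [[-0.012,0.188,0],[0,0,0.938]],
    [[-0.012,0.188,0],[0,0,0.938]],
    [[-0.012,0.188,0],[0,0,0.938]],
    [[0,0,0],[0,0,0]],
  ],
)

```text
time_s: 36.1
position: [0.4896, 0.0369, 0.0954]
tool_rot: [[0.791, 0.611, 0.002], [0.611, -0.791, -0.001], [0.001, 0.002, -1.0]]
ft_force: [-2.1, -1.4, 6.5]
grip_width: 0.0187
gripper_force: 27.1
```

move_arm(
  motion=[
    [[-0.012,0.188,0],[0,0,0.938]],
    [[-0.012,0.188,0],[0,0,0.938]],
    [[-0.012,0.188,0],[0,0,0.938]],
    [[-0.012,0.188,0],[0,0,0.938]],
    [[-0.012,0.188,0],[0,0,0.938]],
    [[0,0,0],[0,0,0]],
  ],
)

```text
time_s: 36.7
position: [0.5041, -0.0068, 0.0954]
tool_rot: [[1.0, 0.003, 0.001], [0.003, -1.0, -0.0], [0.001, 0.0, -1.0]]
ft_force: [-2.8, -0.7, 6.7]
grip_width: 0.0189
gripper_force: 27.1
```

```bash
python3 -c "
from h import *
st()"
```

```text
t 36.7 p [504.1  -6.8  95.4] yaw 0.15 tilt [ 0.06 -0.02] q [-14.  25.  93.  -0.  62.  76.] F [-2.8 -0.7  6.7] w 18.9 gf 27.1
```

move_arm(
  motion=[
    [[-0.01,0.17,0],[0,0,0.85]],
    [[0,0.03,0],[0,0,0.15]],
    [[0,0,0],[0,0,0]],
    [[0,0,0],[0,0,0]],
    [[0,0,0],[0,0,0]],
  ],
)

```text
time_s: 37.2
position: [0.5036, -0.0148, 0.0954]
tool_rot: [[0.991, -0.131, 0.002], [-0.131, -0.991, 0.002], [0.001, -0.002, -1.0]]
ft_force: [-1.5, 7.8, 5.7]
grip_width: 0.0186
gripper_force: 27.2
```

```bash
python3 -c "
from h import *
st()"
```

```text
t 37.2 p [503.6 -14.8  95.4] yaw -7.53 tilt [0.09 0.09] q [-15.  25.  93.   0.  62.  82.] F [-1.5  7.8  5.7] w 18.6 gf 27.2
```

move_arm(
  motion=[
    [[0,0.03,0],[0,0,0.1]],
    [[0,0,0],[0,0,0]],
    [[0,0,0],[0,0,0]],
  ],
)

```text
time_s: 37.5
position: [0.5034, -0.015, 0.0954]
tool_rot: [[0.989, -0.145, 0.002], [-0.145, -0.989, 0.004], [0.001, -0.004, -1.0]]
ft_force: [-0.1, 15.5, 7.5]
grip_width: 0.0189
gripper_force: 27.9
```

move_arm(
  motion=[
    [[0,0,0],[0,0,0]],
    [[0,0,0],[0,0,0]],
    [[0,0,0],[0,0,0]],
    [[0,0,0],[0,0,0]],
    [[0,0,-0.3],[0,0,0]],
    [[0,0,-0.9],[0,0,0]],
    [[0,0,-0.9],[0,0,0]],
    [[-0.5,0,-0.3],[0,0,0]],
    [[-0.5,0,0],[0,0,0]],
    [[0,0,0],[0,0,0]],
    [[0,0,0],[0,0,0]],
  ],
  claw=0.4,
)

```text
time_s: 38.6
position: [0.4538, -0.0104, 0.2143]
tool_rot: [[0.989, -0.146, 0.001], [-0.146, -0.989, -0.0], [0.001, 0.0, -1.0]]
ft_force: [0.2, 0.7, 0.2]
grip_width: 0.051
gripper_force: 0.0
```

```bash
python3 -c "
from h import *
st(); im,W=wrist(); z=W[...,2]; f=im['frame'].astype(int); ok=im['depth']>0; roi=ok&(abs(W[...,0]-.45)<.12)&(abs(W[...,1]+.01)<.08)
save(im,'w15')
blobs(W,roi&(z>.085)&(z<.125),'handle')
blobs(W,roi&(z>.1)&(z<.112)&(W[...,0]>.475),'grip')
blobs(W,ok&(z>.062)&(z<.085)&(W[...,0]>.56),'case')
blobs(W,ok&(z>.024)&(z<.031)&(W[...,0]>.55)&(W[...,0]<.72)&(abs(W[...,1])<.15),'base')
im=viewer.get_image('top');W=world(im);z=W[...,2]
blobs(W,(z>.045)&(z<.083)&(W[...,1]>.15)&(W[...,0]<.55)&(W[...,0]>.3),'tray')
"
```

```text
t 38.6 p [453.8 -10.4 214.3] yaw -8.41 tilt [ 0.03 -0.01] q [-16.  13.  90.  -0.  77.  82.] F [0.2 0.7 0.2] w 51.0 gf 0.0
handle c [476.1 -12.8] size [ 26.7 113. ] long ang -6.8 z [ 99.5 103.9 106.8] 3221
grip c [503.3 -15.5] size [20.4 58.2] long ang -6.2 z [102.4 105.7 107.1] 1741
case c [628.3  -1.5] size [34.5 46. ] long ang 2.4 z [69.6 72.4 73.7] 1665
case c [ 623.3 -106.2] size [26.7 34.7] long ang -88.7 z [65.3 72.3 73.8] 961
base c [626.7  -1.5] size [60.7 92.7] long ang 2.6 z [25.9 27.3 28.8] 1994
base c [ 620.5 -106.6] size [60.8 69.9] long ang 2.2 z [25.7 27.3 29. ] 1606
tray c [456.3 258. ] size [34.2 59.5] long ang 3.7 z [54.1 59.3 62.1] 304
tray c [450.9 375.9] size [35.5 59.4] long ang 2.7 z [52.  58.8 62.2] 317
```

View pics/w15.png

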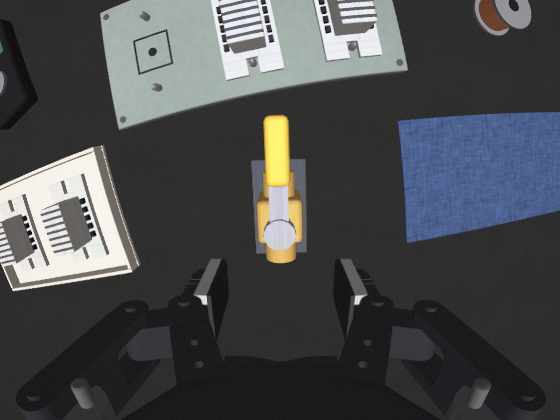

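The handle points at -6.5° with the foot at -6.7°, so it is in line with the pipe (grip at (277,150)) and at the open stop. All modules are in place and the arm is clear.

```bash
python3 -c "
from h import *
print(env.close_job())"
```

```text
the job is handed in; nothing more can be done
None
```

The changeover is finished and handed in: both tested modules stand flat in the tray, both untested modules are seated on nests, and the valve was closed first and is now back at its open stop. The hand-in gave no pass/fail result.

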